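# Kit the long bolts and nuts

## Robot

A 6-joint arm with a two-finger parallel gripper is mounted at the origin on a cart in front of the work surface, level with it; the furniture and walls round the work are solid. World frame = base frame: x ahead of the robot, y to its left, z up, the work surface at z = 0. Lengths are in m, angles in rad, forces in N, time in s.
With the tool pointing down it reaches from about 0.425 to 0.95 m from the base axis. Payload 3.5 kg.
Tool frame: the origin (TCP) lies on the centre line of the jaws, within the pads' length; the fingertips stand 25 mm ahead of it and the grasp point (between the pads) lies 6 mm ahead of it (ctrl.finger_overhang is the distance from the TCP to the fingertips, in m); z points along the fingers, y is the line along which they close (so a half turn about z gives the same grasp; the last joint's range is limited). The gripper opens to 85 mm and grips with 20 to 120 N. Pads are 22 mm wide; open, the fingers measure 114 mm over their backs; the gripper's body (76 mm by 85 mm) begins 54 mm behind the grasp point. The pads swing forward as they close: fully open they stand 13 mm farther back than shut.
Start: joints at [-0.15, 0.286, 1.577, -0, 1.279, -0.15], TCP at [0.675, 0, 0.225] pointing down, gripper open.
Joint ranges: [-2.77, 2.77], [-0.9, 2.22], [0.21, 2.48], [-1.53, 4.67], [0.24, 2.81], [-2.84, 2.84]. Speed limits (rad/s): [2.79, 2.79, 3.14, 3.14, 3.14, 3.14].

## Interface

Orientations are given as a unit quaternion [x, y, z, w].
In Python, from plant import get_state, imaging, job, ctrl gives the robot as it stands.
- The arm moves only by the tool jog_arm, never from a script. Its argument "increments" is a list of rows, each an object of numbers: "dx", "dy", "dz": the shift along the world's x, y, z each as a share of 12 cm, from -1 to 1; "ax", "ay", "az": the turn, a rotation vector about the world's x, y, z each as a share of pi/2 rad, from -1 to 1; "gripper": the gripper command: -1 is shut, 1 is fully open, values between are in proportion. A call has 1 to 10 rows; each row is the pose to reach, as a shift and turn from the pose commanded when the call began; what a row does not reach only later rows make up. A row lasts 1/10 s, in which the tool goes at most 50 mm and 8.59 degrees, less where a joint would pass 70% of its speed; a pose out of reach is approached as far as the arm can. A call with a number of a shift or a turn outside -1 to 1 is refused whole. A call with a gripper value outside its range is refused whole. The fingers move at their own pace and stop on an object; "force" is the grip in N (left out, the last holds). Time passes only in rows, so rows that repeat a pose let the fingers close. It gives the time, the measured TCP pose, the force, the opening and the grip force at its end, in the units of the state.
- get_state(): the state, without advancing time (a new reading comes with each control period).
- imaging.read_camera(name): name is "scene" or "side" or "wrist"; returns a dict with "frame" (420x560x3 uint8, blue, green, red), "depth" (420x560 float32, m along the optical axis (not along the pixel's ray), 0 where there is no reading), "camera_matrix" (3x3 intrinsics, pixels), "extrinsics" (4x4, takes a point from camera to world coordinates); the wrist camera has in their place "mount" (4x4, takes a point from camera to tool coordinates, whose origin is the TCP and whose axes are the flange's). Camera axes: x right, y up, looking along -z (the intrinsics and any distortion apply to the point x, -y, -z); pixel columns grow to the right and rows downward; lengths in m; the calibration is good to about 2 mm. A picture is of the moment at which its call begins: read the wrist's pose just before it.
- job.sign_off(): hands the job in; it is judged then, once.
The state is a dict: "time": time; "qpos": joint angles; "dq": joint speeds; "joint_efforts": joint torques, N m; "eef_pos": TCP position; "tcp_rot": TCP orientation; "contact_force": force on the tool from outside, world axes, zero at the start; "wrist_torque": the same for the moment, N m; "opening": opening from 0.0 (shut) to 1.0 (fully open); "finger_force": force on a finger pad.
Only numpy, scipy, OpenCV 4.12 (cv2) and the standard library are available. Lean on these libraries where they do the work, as an engineer would, in place of code of your own. Each camera call takes 0.05 s, during which the arm holds its last target. There are 200 camera calls.

## Task

Make up a fastener kit in the wooden tray: stand the two long bolts upright on their heads in its narrow compartment and lay the two hex nuts flat, side by side, on the floor of its wide compartment. The two shorter bolts and the two round hinge cups do not belong to the kit: leave them standing where they are.

Things in the scene. Friction and masses are not known exactly. Their poses are not given: they have to be found in the camera images.
- tray: wooden sorting tray, fixed to the bench, 200 mm (its x) by 300 mm (its y), 61 mm high; outer walls 9 mm thick, floor top 6 mm above the bench. A crosswise divider 6 mm thick, its top 46 mm above the bench, makes two compartments, each 182 mm along x (-91 to 91 mm): the narrow one from y = -141 to -33 mm, the wide one from y = -27 to 141 mm. Origin: centre of the underside, z up. It may stand at any yaw
- long_bolt_1: long steel hex bolt, 67 mm tall, standing on its hexagonal head: head 21 x 18 mm across and 7 mm thick at the bottom, threaded shank 12.4 mm in diameter above it. One of two alike. Origin: centre of the head's underside; z along the shank, up as it stands
- short_bolt_1: short steel hex bolt, 52 mm tall (15 mm shorter than the long ones, else the same: head 21 x 18 x 7 mm below, shank 12.4 mm in diameter), standing on its head; not part of the kit. One of two alike. Origin: centre of the head's underside, z up along the shank
- nut_a: steel hex nut lying flat, 21 mm across the corners, 18 mm across the flats, 10 mm high, with a dark hole. One of two alike. Origin: centre of its underside, z up
- cup_a: round steel hinge cup, open at the top, 39 mm across the rim and 13 mm high; wider than the nuts and not part of the kit. One of two alike. Origin: centre of its underside, z up
- long_bolt_2: long steel hex bolt, 67 mm tall, standing on its hexagonal head: head 21 x 18 mm across and 7 mm thick at the bottom, threaded shank 12.4 mm in diameter above it. One of two alike. Origin: centre of the head's underside; z along the shank, up as it stands
- short_bolt_2: short steel hex bolt, 52 mm tall (15 mm shorter than the long ones, else the same: head 21 x 18 x 7 mm below, shank 12.4 mm in diameter), standing on its head; not part of the kit. One of two alike. Origin: centre of the head's underside, z up along the shank
- nut_b: steel hex nut lying flat, 21 mm across the corners, 18 mm across the flats, 10 mm high, with a dark hole. One of two alike. Origin: centre of its underside, z up
- cup_b: round steel hinge cup, open at the top, 39 mm across the rim and 13 mm high; wider than the nuts and not part of the kit. One of two alike. Origin: centre of its underside, z up
Mind the look-alikes: they are no part of the job. What is shaped like the long_bolt_2 but blue or pink is not meant.

How it is judged:
By the outcome, as a careful person would: the job done as asked, in the order asked, and still so for the second after the job is handed in, with the robot touching nothing.
It also fails if it takes over 109 s, if anything falls off the work surface, if the arm or the gripper's body presses on something with over 40 N, if the wrist force passes 120 N, or if a joint passes its speed limit or range.

## Working session

There is one attempt and no reset: what is moved stays moved. The work goes in short steps, Python scripts to look and compute and a tool call to move; the robot and the scene stay as the last step left them, time stands still between calls to the robot, and variables do not carry over. Pictures are saved under pics/ and viewed, at most 14 in all, crops included, and the job is handed in when it is done.

Besides the shell and the picture viewer there is one more tool, called as name([rows], argument=value, ...), one row to a line, values as JSON. jog_arm: Moves the arm, as the interface text tells. Shift numbers are shares of 12 cm and turn numbers shares of pi/2 rad, none past 1 either way. Its arguments: {"type":"object","properties":{"increments":{"type":"array"},"force":{"type":"number"}},"required":["increments"]}

```bash
mkdir -p pics; ls
python3 - <<'E'
from plant import get_state, imaging, job, ctrl
import cv2,numpy as np
for n in("scene","side"):
    r=imaging.read_camera(n); cv2.imwrite(f"pics/{n}0.png",r["frame"]); np.savez(f"{n}0.npz",**r)
    print(n,r.keys(),r["camera_matrix"].tolist(),np.round(r["extrinsics"],3).tolist(),(r["depth"]>0).mean())
s=get_state();print(s)
E
```

```text
pics
scene dict_keys(['frame', 'depth', 'camera_matrix', 'extrinsics']) [[510.5794970951054, 0.0, 283.70060224922776], [0.0, 510.5794970951054, 206.99385615211605], [0.0, 0.0, 1.0]] [[-0.802, 0.279, -0.528, -0.212], [-0.597, -0.387, 0.703, 0.905], [-0.008, 0.879, 0.477, 0.724], [0.0, 0.0, 0.0, 1.0]] 0.8890858843537415
side dict_keys(['frame', 'depth', 'camera_matrix', 'extrinsics']) [[402.3043242844186, 0.0, 276.54759226383436], [0.0, 402.3043242844186, 204.6045414892465], [0.0, 0.0, 1.0]] [[1.0, 0.007, -0.005, 0.538], [-0.008, 0.555, -0.832, -0.795], [-0.003, 0.832, 0.555, 0.519], [0.0, 0.0, 0.0, 1.0]] 0.9302295918367347
{'time': 0.1, 'qpos': array([-1.49981275e-01,  2.87112885e-01,  1.57802853e+00,  4.46830867e-05,
        1.27862210e+00, -1.50001031e-01]), 'dq': array([-0.00241734, -0.00325298, -0.00382762, -0.0004283 ,  0.00055186,
       -0.00271882]), 'joint_efforts': array([ 1.14915063e-03, -4.07295120e+01, -2.93698221e+01, -1.06323112e-04,
        3.42678482e-03, -4.41654265e-06]), 'eef_pos': array([6.74389515e-01, 1.45560110e-04, 2.23462768e-01]), 'tcp_rot': array([ 7.07103947e-01,  7.07108782e-01, -6.26997205e-04, -8.86283811e-04]), 'contact_force': array([-0.62924774,  1.29829952, -0.22448524]), 'wrist_torque': array([-0.00015968,  0.00506904, -0.02191643]), 'finger_force': 0.0, 'opening': 1.000275708089531}
```

View pics/scene0.png

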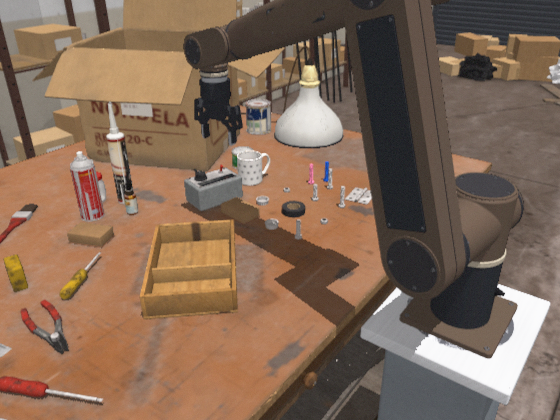

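View pics/side0.png

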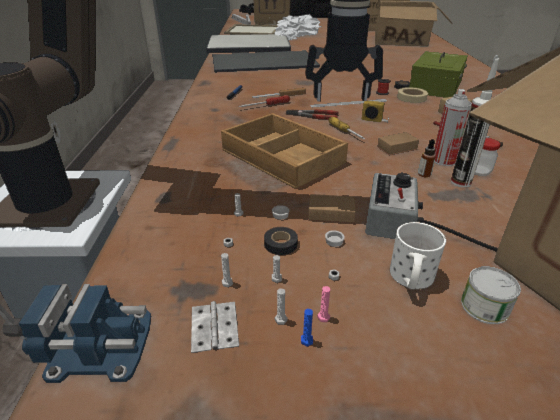

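The side view shows grey bolts at about (238,204), (226,270), (276,268) and (281,306), with the blue and pink ones at (307,327) and (325,303). The nuts are at (228,243) and (334,274), the cups at (281,212) and (334,239), and the tray near (285,148).

```bash
cat > h.py <<'E'
import numpy as np, cv2
def cloud(r,E=None):
    E=r["extrinsics"] if E is None else E; K=r["camera_matrix"]; d=r["depth"]
    v,u=np.indices(d.shape)
    P=np.stack([(u-K[0,2])/K[0,0]*d,-(v-K[1,2])/K[1,1]*d,-d],-1)
    return P@E[:3,:3].T+E[:3,3]
E
python3 - <<'E'
from h import *
for n in("side","scene"):
    r=np.load(n+"0.npz"); P=cloud(r)
    m=(r["depth"]>0)&(P[...,2]>0.006)&(P[...,2]<.09)&(P[...,0]>.3)&(P[...,0]<.95)&(abs(P[...,1])<.6)
    bench=(r["depth"]>0)&(abs(P[...,2])<.02)&(P[...,0]>.3)&(P[...,0]<.9)&(abs(P[...,1])<.5)
    print(n,"bench z",np.median(P[bench][:,2]))
    N,L,S,C=cv2.connectedComponentsWithStats(m.astype(np.uint8),connectivity=8)
    for i in range(1,N):
        if S[i,4]<15: continue
        p=P[L==i]; top=p[p[:,2]>p[:,2].max()-.006]
        print(np.round(C[i]),S[i,4],"h",round(p[:,2].max()*1e3),"mean",np.round(p.mean(0)*1e3),"top",np.round(top.mean(0)*1e3),"ext",np.round(np.ptp(p,0)*1e3))
    # tray
    t=m&(P[...,1]>(-.05))&(P[...,2]>.05)&(P[...,2]<.068)
    N,L,S,C=cv2.connectedComponentsWithStats(t.astype(np.uint8),connectivity=8)
    i=1+np.argmax(S[1:,4]); p=P[L==i][:,:2]; print("tray",cv2.minAreaRect(p.astype(np.float32)))
E
```

```text
side bench z -0.00042398748703043054
[373. 110.] 396 h 64 mean [866. 487.  38.] top [869. 494.  61.] ext [71. 53. 58.]
[328. 119.] 413 h 28 mean [714. 478.  14.] top [746. 426.  25.] ext [228. 254.  22.]
[284. 147.] 5108 h 64 mean [564. 220.  35.] top [567. 212.  60.] ext [348. 357.  58.]
[397. 142.] 605 h 36 mean [893. 265.  25.] top [897. 276.  32.] ext [107.  93.  30.]
[427. 161.] 395 h 90 mean [925. 110.  45.] top [926. 115.  87.] ext [37. 31. 83.]
[406. 230.] 5670 h 90 mean [ 785. -188.   59.] top [ 791. -231.   87.] ext [226. 320.  84.]
[238. 204.] 122 h 54 mean [457. -56.  28.] top [457. -54.  51.] ext [18. 18. 48.]
[332. 207.] 1123 h 34 mean [663. -68.  27.] top [664. -59.  32.] ext [104.  73.  28.]
[280. 211.] 120 h 15 mean [550. -57.  11.] top [550. -57.  12.] ext [36. 42.  9.]
[280. 239.] 670 h 21 mean [ 549. -166.   17.] top [ 550. -163.   19.] ext [67. 70. 15.]
[334. 237.] 147 h 15 mean [ 659. -152.   11.] top [ 659. -152.   12.] ext [38. 42.  9.]
[228. 241.] 55 h 11 mean [ 444. -161.    9.] top [ 444. -161.    9.] ext [18. 18.  5.]
[226. 269.] 227 h 68 mean [ 452. -274.
[... 1950 characters left out ...]
.]
[271. 222.] 86 h 17 mean [552. -55.  11.] top [551. -55.  14.] ext [39. 43. 11.]
[298. 228.] 88 h 55 mean [456. -48.  31.] top [457. -49.  52.] ext [15. 18. 49.]
[324. 220.] 28 h 13 mean [ 444. -155.   10.] top [ 444. -156.   10.] ext [23. 20.  7.]
[ 90. 233.] 818 h 36 mean [888. 289.  26.] top [897. 284.  33.] ext [109.  95.  30.]
[ 75. 280.] 433 h 29 mean [746. 429.  20.] top [745. 437.  25.] ext [ 96. 159.  23.]
[ 15. 272.] 564 h 65 mean [851. 509.  45.] top [866. 503.  62.] ext [78. 50. 59.]
[ 44. 322.] 675 h 16 mean [681. 547.  11.] top [683. 547.  12.] ext [177.  72.  10.]
tray ((0.5619254112243652, 0.23437684774398804), (0.20045965909957886, 0.30699753761291504), 42.56355285644531)
```

Run:
```python
from h import *
from plant import ctrl, get_state
print(ctrl.finger_overhang, [a for a in dir(ctrl) if a[0]!='_'])
c=np.array([.561,.233]); a=np.radians(42.57); ex=np.array([np.cos(a),np.sin(a)]); ey=np.array([-ex[1],ex[0]])
for n in("side","scene"):
    r=np.load(n+"0.npz"); P=cloud(r); q=P[...,:2]-c; X=q@ex;Y=q@ey; Z=P[...,2]
    i=(r["depth"]>0)&(abs(X)<.08)&(abs(Y)<.12)&(Z>.04)&(Z<.052)
    print(n,np.histogram(Y[i],np.arange(-.12,.13,.012)))
    for lab,A,B,L in(("x",X,Y,.13),("y",Y,X,.08)):
        k=(r["depth"]>0)&(Z>.055)&(Z<.068)&(abs(B)<L)&(abs(A)<.18)
        print(lab,np.round([A[k].min(),A[k].max()],4))
```

```text
0.025 ['Unreachable', 'finger_overhang']
side (array([  0,   0,   0,   0,   0,   0,   0,   0,   0,   0,   0,   0, 116,
         0,   0,   0,   0,   0,   0,   0]), array([-1.20000000e-01, -1.08000000e-01, -9.60000000e-02, -8.40000000e-02,
       -7.20000000e-02, -6.00000000e-02, -4.80000000e-02, -3.60000000e-02,
       -2.40000000e-02, -1.20000000e-02, -2.77555756e-17,  1.20000000e-02,
        2.40000000e-02,  3.60000000e-02,  4.80000000e-02,  6.00000000e-02,
        7.20000000e-02,  8.40000000e-02,  9.60000000e-02,  1.08000000e-01,
        1.20000000e-01]))
x [-0.1033  0.1002]
y [-0.1525  0.1522]
scene (array([  0,   0,   0,   0,   0,   0,   0,   0,   0,   0,   0,   1, 256,
        11,   0,   0,   0,   0,   0,   0]), array([-1.20000000e-01, -1.08000000e-01, -9.60000000e-02, -8.40000000e-02,
       -7.20000000e-02, -6.00000000e-02, -4.80000000e-02, -3.60000000e-02,
       -2.40000000e-02, -1.20000000e-02, -2.77555756e-17,  1.20000000e-02,
        2.40000000e-02,  3.60000000e-02,  4.80000000e-02,  6.00000000e-02,
        7.20000000e-02,  8.40000000e-02,  9.60000000e-02,  1.08000000e-01,
        1.20000000e-01]))
x [-0.0986  0.1015]
y [-0.1531  0.1539]
```

jog_arm([
  {"dx":-1,"dy":-1,"dz":-0.2,"gripper":0},
  {"dx":-1,"dy":-1,"dz":-0.2,"gripper":0},
  {"dx":-1,"dy":-1,"dz":-0.2,"gripper":0},
  {"dx":-1,"dy":-1,"dz":-0.2,"gripper":0},
  {"dx":-1,"dy":-1,"dz":-0.2,"gripper":0},
])

```text
$.increments[0]: bad value
```

jog_arm([
  {"dx":-0.85,"dy":-1,"dz":-0.1,"gripper":0},
  {"dx":-0.85,"dy":-1,"dz":-0.1,"gripper":0},
  {"dx":-0.85,"dy":-1,"dz":-0.1,"gripper":0},
  {"dx":-0.85,"dy":-1,"dz":-0.1,"gripper":0},
  {"dx":-0.85,"dy":-1,"dz":-0.1,"gripper":0},
])

```text
$.increments[0]: bad value
```

```bash
cat >> h.py <<'E'
from scipy.spatial.transform import Rotation as R
def wrist(name):
    from plant import get_state, imaging
    s=get_state(); r=imaging.read_camera("wrist")
    T=np.eye(4); T[:3,:3]=R.from_quat(s["tcp_rot"]).as_matrix(); T[:3,3]=s["eef_pos"]
    E=T@r["mount"]; cv2.imwrite(f"pics/{name}.png",r["frame"]); np.savez(name+".npz",E=E,**r)
    return r,E,s
def blobs(r,E,lo=.005,hi=.09):
    P=cloud(r,E); m=(r["depth"]>0)&(P[...,2]>lo)&(P[...,2]<hi)
    N,L,S,C=cv2.connectedComponentsWithStats(m.astype(np.uint8))
    for i in range(1,N):
        if S[i,4]<60: continue
        p=P[L==i]; top=p[p[:,2]>p[:,2].max()-.004]
        mid=(top.min(0)+top.max(0))/2
        print(np.round(C[i]),S[i,4],"topmid",np.round(mid*1e3,1),"ext",np.round(np.ptp(top,0)*1e3))
E
python3 - <<'E'
from h import *
r,E,s=wrist("w1"); print(s["eef_pos"],s["opening"],s["time"]); blobs(r,E)
E
```

```text
[6.74389515e-01 1.45560110e-04 2.23462768e-01] 1.000275708089531 0.1
[191.  45.] 13232 topmid [598.2 104.6  61.5] ext [198.  98.   4.]
[541.  51.] 1393 topmid [915.7 116.9  55.2] ext [ 6. 19.  4.]
[410. 255.] 15168 topmid [ 887.4 -123.4   87.9] ext [181. 173.   4.]
[272. 220.] 5231 topmid [665.2 -55.1  32.2] ext [104.  71.   4.]
[172. 220.] 433 topmid [551.5 -57.2  12. ] ext [39. 39.  4.]
[ 84. 220.] 490 topmid [457.2 -52.6  50.7] ext [13. 12.  4.]
[195. 296.] 922 topmid [ 566.9 -161.    18.7] ext [35. 68.  4.]
[268. 291.] 382 topmid [ 660.  -152.    12.4] ext [38. 39.  4.]
[ 98. 293.] 184 topmid [ 444.4 -158.8    9.8] ext [19. 19.  4.]
[363. 359.] 2945 topmid [ 769.3 -221.9   88. ] ext [33. 25.  4.]
[259. 355.] 152 topmid [ 646.  -255.9    9.4] ext [18. 20.  4.]
[180. 362.] 257 topmid [ 544.9 -256.6   41. ] ext [5. 7. 4.]
[459. 413.] 327 topmid [ 905.3 -303.4   56.6] ext [34. 22.  4.]
```

jog_arm([
  {"dx":-0.95,"dy":-0.99,"dz":-0.2,"ax":0.0,"ay":0.0,"az":0.0,"gripper":0.0},
  {"dx":-0.95,"dy":-0.99,"dz":-0.2,"ax":0.0,"ay":0.0,"az":0.0,"gripper":0.0},
  {"dx":-0.95,"dy":-0.99,"dz":-0.2,"ax":0.0,"ay":0.0,"az":0.0,"gripper":0.0},
  {"dx":-0.95,"dy":-0.99,"dz":-0.2,"ax":0.0,"ay":0.0,"az":0.0,"gripper":0.0},
  {"dx":-0.95,"dy":-0.99,"dz":-0.2,"ax":0.0,"ay":0.0,"az":0.0,"gripper":0.0},
], force=40)

```text
time: 0.65
eef_pos: [0.5595, -0.1199, 0.2]
tcp_rot: [0.708, 0.706, -0.0, -0.001]
contact_force: [-0.5, 0.4, 0.7]
opening: 0.499
finger_force: 0.0
```

jog_arm([
  {"dx":-0.9,"dy":-1.0,"dz":0.0,"ax":0.0,"ay":0.0,"az":0.0,"gripper":0.0},
  {"dx":-0.9,"dy":-1.0,"dz":0.0,"ax":0.0,"ay":0.0,"az":0.0,"gripper":0.0},
  {"dx":-0.9,"dy":-1.0,"dz":0.0,"ax":0.0,"ay":0.0,"az":0.0,"gripper":0.0},
  {"dx":-0.9,"dy":-1.0,"dz":0.0,"ax":0.0,"ay":0.0,"az":0.0,"gripper":0.0},
  {"dx":-0.9,"dy":-1.0,"dz":0.0,"ax":0.0,"ay":0.0,"az":0.0,"gripper":0.0},
])

```text
time: 1.15
eef_pos: [0.4534, -0.2395, 0.2013]
tcp_rot: [0.708, 0.706, 0.0, 0.001]
contact_force: [0.7, -0.6, 0.1]
opening: 0.498
finger_force: 0.0
```

Run:
```python
from h import *
r,E,s=wrist("w2"); print(s["eef_pos"],s["opening"],s["time"]); blobs(r,E)
```

```text
[ 0.45342435 -0.23946525  0.20131176] 0.4980329391796209 1.15
[521.   5.] 958 topmid [668.8 -86.9  31.2] ext [41.  5.  4.]
[381.  94.] 3555 topmid [ 550.2 -160.    19.5] ext [68. 67.  4.]
[497.  86.] 785 topmid [ 659.8 -152.3   13.1] ext [40. 38.  4.]
[269.  94.] 322 topmid [ 443.8 -159.3    9.5] ext [18. 20.  4.]
[459. 189.] 283 topmid [ 645.3 -255.7    9.4] ext [20. 19.  4.]
[558. 193.] 65 topmid [ 753.1 -259.6    7.8] ext [ 8. 25.  4.]
[365. 198.] 436 topmid [ 540.8 -259.8   51.9] ext [12. 12.  4.]
[278. 210.] 456 topmid [ 452.3 -270.    65.5] ext [11. 12.  4.]
[268. 277.] 513 topmid [ 440.6 -364.4    8.2] ext [20. 91.  4.]
[ 97. 302.] 9797 topmid [ 244.  -392.7   88. ] ext [93. 62.  4.]
[431. 281.] 623 topmid [ 616.5 -350.9   66.2] ext [12. 12.  4.]
[367. 283.] 411 topmid [ 548.2 -354.2   66.3] ext [10. 10.  4.]
[393. 308.] 354 topmid [ 586.2 -390.9   50.2] ext [8. 1. 4.]
```

View pics/w2.png

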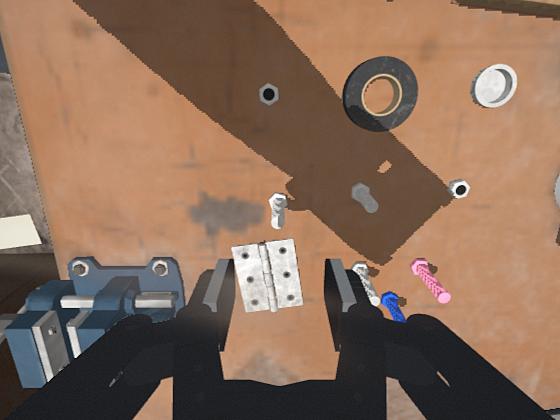

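The wrist view shows the long bolt at (278,210), clear between the open fingers' line and the vise at left. I'll line up over it, descend and grip.

jog_arm([
  {"dx":-0.012,"dy":-0.25,"dz":-0.3,"ax":0.0,"ay":0.0,"az":0.0,"gripper":0.0},
  {"dx":-0.012,"dy":-0.25,"dz":-0.7,"ax":0.0,"ay":0.0,"az":0.0,"gripper":0.0},
  {"dx":-0.012,"dy":-0.25,"dz":-0.7,"ax":0.0,"ay":0.0,"az":0.0,"gripper":0.0},
  {"dx":-0.012,"dy":-0.25,"dz":-0.7,"ax":0.0,"ay":0.0,"az":0.0,"gripper":0.0},
])

```text
time: 1.6
eef_pos: [0.4523, -0.2671, 0.1163]
tcp_rot: [0.706, 0.708, 0.0, -0.001]
contact_force: [0.8, -0.6, 0.9]
opening: 0.504
finger_force: 0.0
```

jog_arm([
  {"dx":0.0,"dy":0.0,"dz":-0.25,"ax":0.0,"ay":0.0,"az":0.0,"gripper":0.0},
  {"dx":0.0,"dy":0.0,"dz":-0.525,"ax":0.0,"ay":0.0,"az":0.0,"gripper":0.0},
  {"dx":0.0,"dy":0.0,"dz":-0.525,"ax":0.0,"ay":0.0,"az":0.0,"gripper":0.0},
  {"dx":0.0,"dy":0.0,"dz":-0.525,"ax":0.0,"ay":0.0,"az":0.0,"gripper":-0.5},
  {"dx":0.0,"dy":0.0,"dz":-0.525,"ax":0.0,"ay":0.0,"az":0.0,"gripper":-1.0},
  {"dx":0.0,"dy":0.0,"dz":-0.525,"ax":0.0,"ay":0.0,"az":0.0,"gripper":-1.0},
  {"dx":0.0,"dy":0.0,"dz":-0.525,"ax":0.0,"ay":0.0,"az":0.0,"gripper":-1.0},
  {"dx":0.0,"dy":0.0,"dz":-0.525,"ax":0.0,"ay":0.0,"az":0.0,"gripper":-1.0},
  {"dx":0.0,"dy":0.0,"dz":-0.525,"ax":0.0,"ay":0.0,"az":0.0,"gripper":-1.0},
])

```text
time: 2.5
eef_pos: [0.4535, -0.2705, 0.0569]
tcp_rot: [0.707, 0.707, 0.0, 0.003]
contact_force: [0.8, 1.2, 7.1]
opening: 0.098
finger_force: 39.3
```

jog_arm([
  {"dx":0.0,"dy":0.0,"dz":0.15,"ax":0.0,"ay":0.0,"az":0.0,"gripper":-1.0},
  {"dx":0.0,"dy":0.0,"dz":0.5,"ax":0.0,"ay":0.0,"az":0.0,"gripper":-1.0},
  {"dx":0.0,"dy":0.0,"dz":0.8,"ax":0.0,"ay":0.0,"az":0.0,"gripper":-1.0},
  {"dx":0.0,"dy":0.0,"dz":1.0,"ax":0.0,"ay":0.0,"az":0.0,"gripper":-1.0},
  {"dx":0.0,"dy":0.0,"dz":1.0,"ax":0.0,"ay":0.0,"az":0.0,"gripper":-1.0},
])

```text
time: 3.0
eef_pos: [0.4538, -0.2708, 0.1793]
tcp_rot: [0.707, 0.707, 0.0, 0.005]
contact_force: [-0.6, 0.1, -0.6]
opening: 0.1
finger_force: 39.0
```

Run:
```python
from h import *
from plant import get_state, imaging
s=get_state(); r=imaging.read_camera("side"); print(s["eef_pos"],s["opening"],s["finger_force"])
cv2.imwrite("pics/s1.png",cv2.resize(r["frame"][150:350,130:400],None,fx=2.5,fy=2.5))
```

```text
[ 0.45380632 -0.27080171  0.17930412] 0.09968275731186561 39.048147797584534
```

View pics/s1.png

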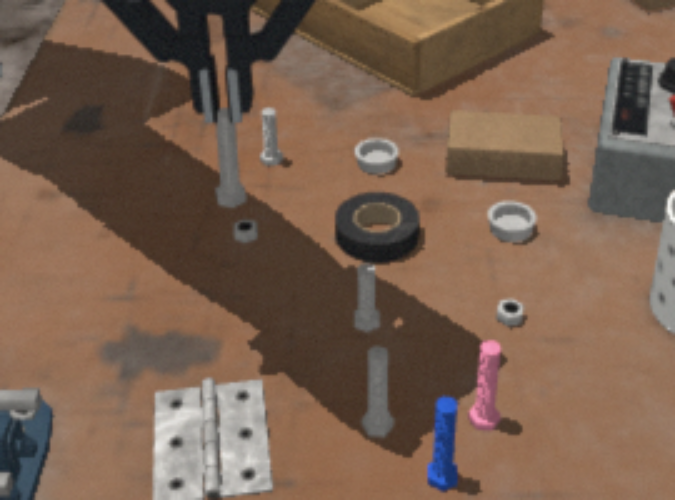

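The bolt is held upright in the gripper at about (230,150). I'll carry it to the tray, turning on the way.

jog_arm([
  {"dx":0.02,"dy":0.3,"dz":0.0,"ax":0.0,"ay":0.0,"az":-0.05,"gripper":-1.0},
  {"dx":0.044,"dy":0.65,"dz":0.0,"ax":0.0,"ay":0.0,"az":-0.1,"gripper":-1.0},
  {"dx":0.044,"dy":0.913,"dz":0.0,"ax":0.0,"ay":0.0,"az":-0.105,"gripper":-1.0},
])

```text
time: 3.35
eef_pos: [0.4555, -0.1569, 0.1714]
tcp_rot: [0.764, 0.646, -0.0, -0.002]
contact_force: [0.6, 0.4, -0.3]
opening: 0.102
finger_force: 39.0
```

jog_arm([
  {"dx":0.02,"dy":0.35,"dz":0.0,"ax":0.0,"ay":0.0,"az":-0.05,"gripper":-1.0},
  {"dx":0.044,"dy":0.7,"dz":0.0,"ax":0.0,"ay":0.0,"az":-0.1,"gripper":-1.0},
  {"dx":0.044,"dy":0.913,"dz":0.0,"ax":0.0,"ay":0.0,"az":-0.105,"gripper":-1.0},
])

```text
time: 3.65
eef_pos: [0.4605, -0.0468, 0.1715]
tcp_rot: [0.814, 0.581, -0.001, -0.002]
contact_force: [0.4, -1.6, 0.3]
opening: 0.101
finger_force: 39.0
```

jog_arm([
  {"dx":0.02,"dy":0.35,"dz":0.0,"ax":0.0,"ay":0.0,"az":-0.05,"gripper":-1.0},
  {"dx":0.044,"dy":0.7,"dz":0.0,"ax":0.0,"ay":0.0,"az":-0.1,"gripper":-1.0},
  {"dx":0.044,"dy":0.913,"dz":0.0,"ax":0.0,"ay":0.0,"az":-0.105,"gripper":-1.0},
])

```text
time: 3.95
eef_pos: [0.4659, 0.0624, 0.1716]
tcp_rot: [0.859, 0.512, -0.001, -0.001]
contact_force: [0.1, -0.8, -0.2]
opening: 0.1
finger_force: 39.0
```

jog_arm([
  {"dx":0.02,"dy":0.35,"dz":0.0,"ax":0.0,"ay":0.0,"az":-0.05,"gripper":-1.0},
  {"dx":0.044,"dy":0.7,"dz":0.0,"ax":0.0,"ay":0.0,"az":-0.1,"gripper":-1.0},
  {"dx":0.044,"dy":0.913,"dz":0.0,"ax":0.0,"ay":0.0,"az":-0.105,"gripper":-1.0},
])

```text
time: 4.25
eef_pos: [0.4712, 0.1717, 0.1716]
tcp_rot: [0.898, 0.44, -0.002, -0.001]
contact_force: [0.0, -0.9, -0.2]
opening: 0.096
finger_force: 39.1
```

jog_arm([
  {"dx":0.02,"dy":0.35,"dz":0.0,"ax":0.0,"ay":0.0,"az":-0.05,"gripper":-1.0},
  {"dx":0.044,"dy":0.7,"dz":0.0,"ax":0.0,"ay":0.0,"az":-0.1,"gripper":-1.0},
  {"dx":0.044,"dy":0.913,"dz":0.0,"ax":0.0,"ay":0.0,"az":-0.107,"gripper":-1.0},
  {"dx":0.044,"dy":0.913,"dz":0.0,"ax":0.0,"ay":0.0,"az":-0.107,"gripper":-1.0},
  {"dx":0.044,"dy":0.913,"dz":0.0,"ax":0.0,"ay":0.0,"az":-0.107,"gripper":-1.0},
])

```text
time: 4.75
eef_pos: [0.4767, 0.2788, 0.1716]
tcp_rot: [0.932, 0.364, -0.002, 0.0]
contact_force: [-0.9, -0.2, -1.0]
opening: 0.096
finger_force: 39.1
```

Run:
```python
from h import *
r,E,s=wrist("w3"); print(s["eef_pos"],s["tcp_rot"],s["opening"],s["time"])
M=R.from_quat(s["tcp_rot"]).as_matrix(); print(np.degrees(np.arctan2(M[1,1],M[0,1])))
c=np.array([.561,.233]); a=np.radians(42.57); ex=np.array([np.cos(a),np.sin(a)]); ey=np.array([-ex[1],ex[0]])
q=s["eef_pos"][:2]-c; print("tray xy",q@ex,-q@ey)
P=cloud(r,E); q=P[...,:2]-c; X=q@ex;Y=-q@ey;Z=P[...,2]
ok=(r["depth"]>0)
k=ok&(Z>.003)&(Z<.012)&(abs(X)<.11)&(abs(Y)<.16); print("floor z",np.median(Z[k]))
d=ok&(Z>.04)&(Z<.05)&(abs(X)<.08)&(abs(Y)<.06); print("div y",np.median(Y[d]),np.median(Z[d]))
k=ok&(Z>.057)&(Z<.066)&(abs(X)<.13)&(abs(Y)<.18)
for f in(lambda:X[k&(abs(Y)<.13)],lambda:Y[k&(abs(X)<.08)]): v=f(); print(v.min(),v.max()) if len(v) else 0
```

```text
[0.47669084 0.27879184 0.17164233] [ 9.31506182e-01  3.63720277e-01 -1.93848636e-03  1.87256608e-04] 0.096329279992013 4.75
-47.3423339028582
tray xy -0.03111185668087545 -0.0907578092827947
floor z 0.00551578221020621
div y -0.029727134206114357 0.04545869960865567
-0.10049056219717854 0.09963433959854551
-0.14934970148181081 0.1507050103958839
```

View pics/w3.png

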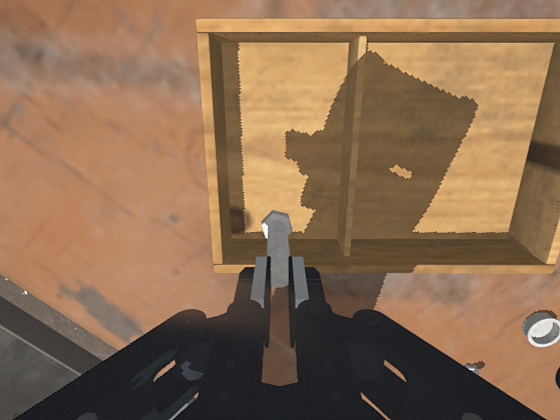

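The bolt hangs upright over the narrow compartment at (275,230), with its divider at (355,140). I'll lower it gently.

jog_arm([
  {"dx":0.0,"dy":0.0,"dz":-0.25,"ax":0.0,"ay":0.0,"az":0.0,"gripper":-1.0},
  {"dx":0.0,"dy":0.0,"dz":-0.5,"ax":0.0,"ay":0.0,"az":0.0,"gripper":-1.0},
  {"dx":0.0,"dy":0.0,"dz":-0.7,"ax":0.0,"ay":0.0,"az":0.0,"gripper":-1.0},
  {"dx":0.0,"dy":0.0,"dz":-0.83,"ax":0.0,"ay":0.0,"az":0.0,"gripper":-1.0},
  {"dx":0.0,"dy":0.0,"dz":-0.88,"ax":0.0,"ay":0.0,"az":0.0,"gripper":-1.0},
  {"dx":0.0,"dy":0.0,"dz":-0.9,"ax":0.0,"ay":0.0,"az":0.0,"gripper":-1.0},
  {"dx":0.0,"dy":0.0,"dz":-0.9,"ax":0.0,"ay":0.0,"az":0.0,"gripper":-1.0},
  {"dx":0.0,"dy":0.0,"dz":-0.9,"ax":0.0,"ay":0.0,"az":0.0,"gripper":-1.0},
])

```text
time: 5.6
eef_pos: [0.479, 0.2793, 0.0671]
tcp_rot: [0.932, 0.363, 0.001, 0.0]
contact_force: [0.2, 0.2, -1.3]
opening: 0.097
finger_force: 39.1
```

jog_arm([
  {"dx":0.0,"dy":0.0,"dz":-0.015,"ax":0.0,"ay":0.0,"az":0.0,"gripper":-1.0},
  {"dx":0.0,"dy":0.0,"dz":-0.025,"ax":0.0,"ay":0.0,"az":0.0,"gripper":-1.0},
  {"dx":0.0,"dy":0.0,"dz":-0.025,"ax":0.0,"ay":0.0,"az":0.0,"gripper":-1.0},
  {"dx":0.0,"dy":0.0,"dz":-0.025,"ax":0.0,"ay":0.0,"az":0.0,"gripper":-1.0},
])

```text
time: 6.0
eef_pos: [0.4782, 0.2792, 0.0631]
tcp_rot: [0.932, 0.363, 0.0, 0.0]
contact_force: [0.1, 0.0, 0.8]
opening: 0.096
finger_force: 39.3
```

jog_arm([
  {"dx":0.0,"dy":0.0,"dz":-0.01,"ax":0.0,"ay":0.0,"az":0.0,"gripper":-1.0},
  {"dx":0.0,"dy":0.0,"dz":-0.01,"ax":0.0,"ay":0.0,"az":0.0,"gripper":-1.0},
  {"dx":0.0,"dy":0.0,"dz":-0.01,"ax":0.0,"ay":0.0,"az":0.0,"gripper":-1.0},
  {"dx":0.0,"dy":0.0,"dz":-0.01,"ax":0.0,"ay":0.0,"az":0.0,"gripper":-1.0},
])

```text
time: 6.4
eef_pos: [0.479, 0.2796, 0.063]
tcp_rot: [0.932, 0.363, 0.001, -0.0]
contact_force: [0.1, -0.2, 6.0]
opening: 0.1
finger_force: 39.9
```

jog_arm([
  {"dx":0.0,"dy":0.0,"dz":0.0,"ax":0.0,"ay":0.0,"az":0.0,"gripper":-0.7},
  {"dx":0.0,"dy":0.0,"dz":0.0,"ax":0.0,"ay":0.0,"az":0.0,"gripper":-0.5},
  {"dx":0.0,"dy":0.0,"dz":0.0,"ax":0.0,"ay":0.0,"az":0.0,"gripper":-0.2},
  {"dx":0.0,"dy":0.0,"dz":0.0,"ax":0.0,"ay":0.0,"az":0.0,"gripper":-0.2},
  {"dx":0.0,"dy":0.0,"dz":0.0,"ax":0.0,"ay":0.0,"az":0.0,"gripper":-0.2},
  {"dx":0.0,"dy":0.0,"dz":0.3,"ax":0.0,"ay":0.0,"az":0.0,"gripper":-0.2},
  {"dx":0.0,"dy":0.0,"dz":0.7,"ax":0.0,"ay":0.0,"az":0.0,"gripper":-0.2},
  {"dx":0.0,"dy":0.0,"dz":1.0,"ax":0.0,"ay":0.0,"az":0.0,"gripper":-0.2},
  {"dx":0.0,"dy":0.0,"dz":1.0,"ax":0.0,"ay":0.0,"az":0.0,"gripper":-0.2},
])

```text
time: 7.3
eef_pos: [0.4817, 0.2805, 0.1887]
tcp_rot: [0.932, 0.363, 0.007, 0.0]
contact_force: [0.7, -0.5, -0.2]
opening: 0.4
finger_force: 0.0
```

Run:
```python
from h import *
r,E,s=wrist("w4"); print(s["eef_pos"],s["opening"],s["time"]); blobs(r,E,.064,.09)
```

```text
[0.48167252 0.2804734  0.18871323] 0.3999727596953935 7.3
[275. 201.] 196 topmid [477.  280.2  72.2] ext [12. 12.  4.]
```

View pics/w4.png

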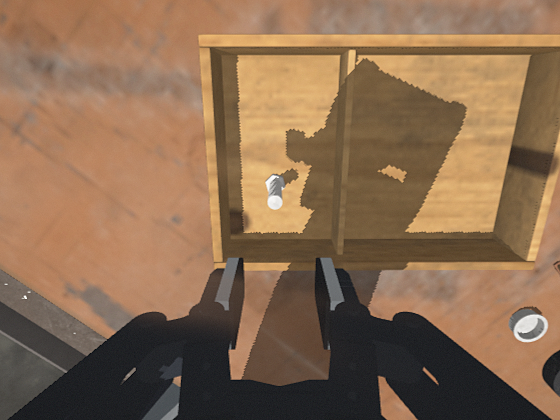

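The first bolt stands upright in the narrow compartment at (275,190). Going back for the second one.

jog_arm([
  {"dx":0.04,"dy":-0.4,"dz":0.0,"ax":0.0,"ay":0.0,"az":0.045,"gripper":0.0},
  {"dx":0.08,"dy":-0.8,"dz":0.0,"ax":0.0,"ay":0.0,"az":0.088,"gripper":0.0},
  {"dx":0.095,"dy":-1.0,"dz":0.0,"ax":0.0,"ay":0.0,"az":0.105,"gripper":0.0},
])

```text
time: 7.65
eef_pos: [0.4882, 0.1565, 0.1794]
tcp_rot: [0.899, 0.439, -0.002, -0.0]
contact_force: [-0.4, -0.2, 0.8]
opening: 0.496
finger_force: 0.0
```

jog_arm([
  {"dx":0.04,"dy":-0.4,"dz":0.0,"ax":0.0,"ay":0.0,"az":0.045,"gripper":0.0},
  {"dx":0.08,"dy":-0.8,"dz":0.0,"ax":0.0,"ay":0.0,"az":0.088,"gripper":0.0},
  {"dx":0.095,"dy":-1.0,"dz":0.0,"ax":0.0,"ay":0.0,"az":0.105,"gripper":0.0},
])

```text
time: 7.95
eef_pos: [0.4997, 0.0362, 0.1795]
tcp_rot: [0.86, 0.511, -0.001, -0.001]
contact_force: [-0.1, 0.5, 0.3]
opening: 0.502
finger_force: 0.0
```

jog_arm([
  {"dx":0.04,"dy":-0.4,"dz":0.0,"ax":0.0,"ay":0.0,"az":0.045,"gripper":0.0},
  {"dx":0.08,"dy":-0.8,"dz":0.0,"ax":0.0,"ay":0.0,"az":0.088,"gripper":0.0},
  {"dx":0.095,"dy":-1.0,"dz":0.0,"ax":0.0,"ay":0.0,"az":0.105,"gripper":0.0},
])

```text
time: 8.25
eef_pos: [0.5112, -0.0838, 0.1796]
tcp_rot: [0.815, 0.58, -0.001, -0.001]
contact_force: [0.3, 0.8, 0.9]
opening: 0.501
finger_force: 0.0
```

jog_arm([
  {"dx":0.04,"dy":-0.4,"dz":0.0,"ax":0.0,"ay":0.0,"az":0.045,"gripper":0.0},
  {"dx":0.08,"dy":-0.8,"dz":0.0,"ax":0.0,"ay":0.0,"az":0.088,"gripper":0.0},
  {"dx":0.095,"dy":-1.0,"dz":0.0,"ax":0.0,"ay":0.0,"az":0.105,"gripper":0.0},
])

```text
time: 8.55
eef_pos: [0.5226, -0.2039, 0.1794]
tcp_rot: [0.764, 0.645, -0.001, -0.001]
contact_force: [0.4, -0.7, 0.1]
opening: 0.502
finger_force: 0.0
```

jog_arm([
  {"dx":0.08,"dy":-0.4,"dz":0.0,"ax":0.0,"ay":0.0,"az":0.05,"gripper":0.0},
  {"dx":0.16,"dy":-0.8,"dz":0.0,"ax":0.0,"ay":0.0,"az":0.1,"gripper":0.0},
  {"dx":0.18,"dy":-1.0,"dz":0.0,"ax":0.0,"ay":0.0,"az":0.107,"gripper":0.0},
  {"dx":0.18,"dy":-1.0,"dz":0.0,"ax":0.0,"ay":0.0,"az":0.107,"gripper":0.0},
  {"dx":0.18,"dy":-1.0,"dz":0.0,"ax":0.0,"ay":0.0,"az":0.107,"gripper":0.0},
  {"dx":0.18,"dy":-1.0,"dz":0.0,"ax":0.0,"ay":0.0,"az":0.107,"gripper":0.0},
])

```text
time: 9.15
eef_pos: [0.5446, -0.3195, 0.1801]
tcp_rot: [0.707, 0.707, 0.0, -0.001]
contact_force: [-0.3, 0.1, 0.6]
opening: 0.504
finger_force: 0.0
```

Run:
```python
from h import *
r,E,s=wrist("w5"); print(s["eef_pos"],s["tcp_rot"],s["opening"],s["time"]); blobs(r,E)
```

```text
[ 0.54458426 -0.31945682  0.18010962] [ 7.06861826e-01  7.07350280e-01  8.12067587e-06 -1.39263337e-03] 0.5038588555137185 9.15
[161.   3.] 131 topmid [ 443.7 -166.9    8.7] ext [17.  6.  4.]
[286.  19.] 2093 topmid [ 549.9 -180.2   19.6] ext [66. 28.  4.]
[418.   5.] 216 topmid [ 659.7 -168.3   12.8] ext [30.  7.  4.]
[534. 122.] 5355 topmid [ 757.3 -283.2   76.8] ext [17. 63.  4.]
[389. 114.] 370 topmid [ 645.2 -256.2    9.8] ext [20. 20.  4.]
[276. 119.] 347 topmid [ 540.7 -260.3   52.1] ext [11. 12.  4.]
[179. 221.] 701 topmid [ 440.4 -365.3    8.3] ext [20. 91.  4.]
[ 43. 258.] 9097 topmid [ 294.5 -424.9   75.2] ext [ 9. 20.  4.]
[356. 220.] 597 topmid [ 616.8 -350.8   65.6] ext [12. 12.  4.]
[282. 223.] 544 topmid [ 547.  -354.7   65.7] ext [11. 13.  4.]
[320. 258.] 431 topmid [ 582.3 -395.8   65.3] ext [ 4. 11.  4.]
[543. 394.] 1084 topmid [ 855.8 -582.2   49.6] ext [8. 4. 4.]
```

jog_arm([
  {"dx":0.018,"dy":-0.3,"dz":-0.25,"ax":0.0,"ay":0.0,"az":0.0,"gripper":0.0},
  {"dx":0.018,"dy":-0.3,"dz":-0.55,"ax":0.0,"ay":0.0,"az":0.0,"gripper":0.0},
  {"dx":0.018,"dy":-0.3,"dz":-0.55,"ax":0.0,"ay":0.0,"az":0.0,"gripper":0.0},
  {"dx":0.018,"dy":-0.3,"dz":-0.55,"ax":0.0,"ay":0.0,"az":0.0,"gripper":0.0},
])

```text
time: 9.6
eef_pos: [0.547, -0.3554, 0.115]
tcp_rot: [0.707, 0.708, 0.0, -0.001]
contact_force: [-0.2, 0.2, 0.3]
opening: 0.498
finger_force: 0.0
```

jog_arm([
  {"dx":0.0,"dy":0.0,"dz":-0.25,"ax":0.0,"ay":0.0,"az":0.0,"gripper":0.0},
  {"dx":0.0,"dy":0.0,"dz":-0.51,"ax":0.0,"ay":0.0,"az":0.0,"gripper":0.0},
  {"dx":0.0,"dy":0.0,"dz":-0.51,"ax":0.0,"ay":0.0,"az":0.0,"gripper":0.0},
  {"dx":0.0,"dy":0.0,"dz":-0.51,"ax":0.0,"ay":0.0,"az":0.0,"gripper":-0.5},
  {"dx":0.0,"dy":0.0,"dz":-0.51,"ax":0.0,"ay":0.0,"az":0.0,"gripper":-1.0},
  {"dx":0.0,"dy":0.0,"dz":-0.51,"ax":0.0,"ay":0.0,"az":0.0,"gripper":-1.0},
  {"dx":0.0,"dy":0.0,"dz":-0.51,"ax":0.0,"ay":0.0,"az":0.0,"gripper":-1.0},
  {"dx":0.0,"dy":0.0,"dz":-0.51,"ax":0.0,"ay":0.0,"az":0.0,"gripper":-1.0},
])

```text
time: 10.4
eef_pos: [0.549, -0.3585, 0.0577]
tcp_rot: [0.707, 0.707, 0.0, 0.003]
contact_force: [-0.6, 1.1, 7.3]
opening: 0.096
finger_force: 39.5
```

jog_arm([
  {"dx":0.0,"dy":0.0,"dz":0.15,"ax":0.0,"ay":0.0,"az":0.0,"gripper":-1.0},
  {"dx":0.0,"dy":0.0,"dz":0.5,"ax":0.0,"ay":0.0,"az":0.0,"gripper":-1.0},
  {"dx":0.0,"dy":0.0,"dz":0.8,"ax":0.0,"ay":0.0,"az":0.0,"gripper":-1.0},
  {"dx":0.0,"dy":0.0,"dz":1.0,"ax":0.0,"ay":0.0,"az":0.0,"gripper":-1.0},
  {"dx":0.0,"dy":0.0,"dz":1.0,"ax":0.0,"ay":0.0,"az":0.0,"gripper":-1.0},
  {"dx":0.0,"dy":0.0,"dz":1.0,"ax":0.0,"ay":0.0,"az":0.0,"gripper":-1.0},
])

```text
time: 11.0
eef_pos: [0.5472, -0.3569, 0.1749]
tcp_rot: [0.707, 0.707, 0.0, 0.0]
contact_force: [0.2, 0.7, -2.4]
opening: 0.091
finger_force: 39.0
```

jog_arm([
  {"dx":-0.01,"dy":0.3,"dz":0.0,"ax":0.0,"ay":0.0,"az":-0.05,"gripper":-1.0},
  {"dx":-0.02,"dy":0.65,"dz":0.0,"ax":0.0,"ay":0.0,"az":-0.1,"gripper":-1.0},
  {"dx":-0.03,"dy":1.0,"dz":0.0,"ax":0.0,"ay":0.0,"az":-0.105,"gripper":-1.0},
])

```text
time: 11.3
eef_pos: [0.5419, -0.2351, 0.1712]
tcp_rot: [0.764, 0.645, -0.001, -0.003]
contact_force: [0.2, -0.8, -0.1]
opening: 0.098
finger_force: 39.1
```

jog_arm([
  {"dx":-0.01,"dy":0.35,"dz":0.0,"ax":0.0,"ay":0.0,"az":-0.05,"gripper":-1.0},
  {"dx":-0.02,"dy":0.7,"dz":0.0,"ax":0.0,"ay":0.0,"az":-0.1,"gripper":-1.0},
  {"dx":-0.03,"dy":1.0,"dz":0.0,"ax":0.0,"ay":0.0,"az":-0.105,"gripper":-1.0},
])

```text
time: 11.6
eef_pos: [0.5381, -0.1143, 0.1714]
tcp_rot: [0.814, 0.581, -0.001, -0.002]
contact_force: [-0.3, -0.4, -0.7]
opening: 0.093
finger_force: 39.1
```

jog_arm([
  {"dx":-0.01,"dy":0.35,"dz":0.0,"ax":0.0,"ay":0.0,"az":-0.05,"gripper":-1.0},
  {"dx":-0.02,"dy":0.7,"dz":0.0,"ax":0.0,"ay":0.0,"az":-0.1,"gripper":-1.0},
  {"dx":-0.03,"dy":1.0,"dz":0.0,"ax":0.0,"ay":0.0,"az":-0.105,"gripper":-1.0},
])

```text
time: 11.9
eef_pos: [0.5344, 0.0053, 0.1715]
tcp_rot: [0.859, 0.512, -0.002, -0.002]
contact_force: [-0.2, -1.0, -0.8]
opening: 0.091
finger_force: 39.1
```

jog_arm([
  {"dx":-0.01,"dy":0.35,"dz":0.0,"ax":0.0,"ay":0.0,"az":-0.05,"gripper":-1.0},
  {"dx":-0.02,"dy":0.7,"dz":0.0,"ax":0.0,"ay":0.0,"az":-0.1,"gripper":-1.0},
  {"dx":-0.03,"dy":1.0,"dz":0.0,"ax":0.0,"ay":0.0,"az":-0.105,"gripper":-1.0},
])

```text
time: 12.2
eef_pos: [0.5308, 0.1249, 0.1716]
tcp_rot: [0.898, 0.439, -0.002, -0.001]
contact_force: [0.8, -0.7, -1.2]
opening: 0.094
finger_force: 39.1
```

jog_arm([
  {"dx":-0.02,"dy":0.35,"dz":0.0,"ax":0.0,"ay":0.0,"az":-0.05,"gripper":-1.0},
  {"dx":-0.04,"dy":0.7,"dz":0.0,"ax":0.0,"ay":0.0,"az":-0.1,"gripper":-1.0},
  {"dx":-0.05,"dy":0.9,"dz":0.0,"ax":0.0,"ay":0.0,"az":-0.107,"gripper":-1.0},
])

```text
time: 12.5
eef_pos: [0.5246, 0.2333, 0.1714]
tcp_rot: [0.932, 0.363, -0.003, -0.001]
contact_force: [-0.3, -0.2, -1.2]
opening: 0.094
finger_force: 39.1
```

jog_arm([
  {"dx":-0.03,"dy":0.35,"dz":0.0,"ax":0.0,"ay":0.0,"az":0.0,"gripper":-1.0},
  {"dx":-0.03,"dy":0.6,"dz":0.0,"ax":0.0,"ay":0.0,"az":0.0,"gripper":-1.0},
  {"dx":-0.03,"dy":0.72,"dz":0.0,"ax":0.0,"ay":0.0,"az":0.0,"gripper":-1.0},
  {"dx":-0.03,"dy":0.72,"dz":0.0,"ax":0.0,"ay":0.0,"az":0.0,"gripper":-1.0},
  {"dx":-0.03,"dy":0.72,"dz":0.0,"ax":0.0,"ay":0.0,"az":0.0,"gripper":-1.0},
  {"dx":-0.03,"dy":0.72,"dz":0.0,"ax":0.0,"ay":0.0,"az":0.0,"gripper":-1.0},
])

```text
time: 13.1
eef_pos: [0.5233, 0.3159, 0.1737]
tcp_rot: [0.932, 0.362, -0.001, 0.0]
contact_force: [-0.0, -0.5, 0.2]
opening: 0.096
finger_force: 39.1
```

jog_arm([
  {"dx":0.0,"dy":0.0,"dz":-0.25,"ax":0.0,"ay":0.0,"az":0.0,"gripper":-1.0},
  {"dx":0.0,"dy":0.0,"dz":-0.5,"ax":0.0,"ay":0.0,"az":0.0,"gripper":-1.0},
  {"dx":0.0,"dy":0.0,"dz":-0.7,"ax":0.0,"ay":0.0,"az":0.0,"gripper":-1.0},
  {"dx":0.0,"dy":0.0,"dz":-0.83,"ax":0.0,"ay":0.0,"az":0.0,"gripper":-1.0},
  {"dx":0.0,"dy":0.0,"dz":-0.88,"ax":0.0,"ay":0.0,"az":0.0,"gripper":-1.0},
  {"dx":0.0,"dy":0.0,"dz":-0.9,"ax":0.0,"ay":0.0,"az":0.0,"gripper":-1.0},
  {"dx":0.0,"dy":0.0,"dz":-0.925,"ax":0.0,"ay":0.0,"az":0.0,"gripper":-1.0},
  {"dx":0.0,"dy":0.0,"dz":-0.925,"ax":0.0,"ay":0.0,"az":0.0,"gripper":-1.0},
  {"dx":0.0,"dy":0.0,"dz":-0.925,"ax":0.0,"ay":0.0,"az":0.0,"gripper":-1.0},
  {"dx":0.0,"dy":0.0,"dz":-0.925,"ax":0.0,"ay":0.0,"az":0.0,"gripper":-1.0},
])

```text
time: 14.1
eef_pos: [0.5237, 0.3177, 0.0641]
tcp_rot: [0.932, 0.363, 0.001, -0.0]
contact_force: [-0.2, -0.3, -0.5]
opening: 0.092
finger_force: 39.1
```

jog_arm([
  {"dx":0.0,"dy":0.0,"dz":-0.01,"ax":0.0,"ay":0.0,"az":0.0,"gripper":-1.0},
  {"dx":0.0,"dy":0.0,"dz":-0.01,"ax":0.0,"ay":0.0,"az":0.0,"gripper":-1.0},
  {"dx":0.0,"dy":0.0,"dz":-0.01,"ax":0.0,"ay":0.0,"az":0.0,"gripper":-1.0},
  {"dx":0.0,"dy":0.0,"dz":-0.01,"ax":0.0,"ay":0.0,"az":0.0,"gripper":-1.0},
])

```text
time: 14.5
eef_pos: [0.5243, 0.3181, 0.0637]
tcp_rot: [0.932, 0.363, 0.001, -0.0]
contact_force: [-0.6, 0.7, 5.6]
opening: 0.095
finger_force: 40.1
```

Touching down at 5.6 N; release and rise.

jog_arm([
  {"dx":0.0,"dy":0.0,"dz":0.0,"ax":0.0,"ay":0.0,"az":0.0,"gripper":-0.7},
  {"dx":0.0,"dy":0.0,"dz":0.0,"ax":0.0,"ay":0.0,"az":0.0,"gripper":-0.5},
  {"dx":0.0,"dy":0.0,"dz":0.0,"ax":0.0,"ay":0.0,"az":0.0,"gripper":-0.2},
  {"dx":0.0,"dy":0.0,"dz":0.0,"ax":0.0,"ay":0.0,"az":0.0,"gripper":-0.2},
  {"dx":0.0,"dy":0.0,"dz":0.0,"ax":0.0,"ay":0.0,"az":0.0,"gripper":-0.2},
  {"dx":0.0,"dy":0.0,"dz":0.3,"ax":0.0,"ay":0.0,"az":0.0,"gripper":-0.2},
  {"dx":0.0,"dy":0.0,"dz":0.7,"ax":0.0,"ay":0.0,"az":0.0,"gripper":-0.2},
  {"dx":0.0,"dy":0.0,"dz":1.0,"ax":0.0,"ay":0.0,"az":0.0,"gripper":-0.2},
  {"dx":0.0,"dy":0.0,"dz":1.0,"ax":0.0,"ay":0.0,"az":0.0,"gripper":-0.2},
])

```text
time: 15.4
eef_pos: [0.527, 0.319, 0.1899]
tcp_rot: [0.932, 0.363, 0.007, -0.0]
contact_force: [0.6, 1.2, 1.3]
opening: 0.397
finger_force: 0.0
```

Run:
```python
from h import *
r,E,s=wrist("w6"); print(s["eef_pos"],s["opening"],s["time"]); blobs(r,E,.0645,.09)
```

```text
[0.52702057 0.31898139 0.18988398] 0.3973505331932979 15.4
[275. 197.] 187 topmid [524.9 321.2  71.7] ext [12. 12.  4.]
[273. 264.] 172 topmid [477.1 280.1  71.6] ext [12. 12.  4.]
```

Both long bolts are standing. Now the nuts.

jog_arm([
  {"dx":-0.06,"dy":-0.35,"dz":0.0,"ax":0.0,"ay":0.0,"az":0.05,"gripper":-0.2},
  {"dx":-0.12,"dy":-0.7,"dz":0.0,"ax":0.0,"ay":0.0,"az":0.1,"gripper":-0.2},
  {"dx":-0.16,"dy":-0.95,"dz":0.0,"ax":0.0,"ay":0.0,"az":0.132,"gripper":-0.2},
])

```text
time: 15.75
eef_pos: [0.5022, 0.2015, 0.1796]
tcp_rot: [0.889, 0.459, -0.002, -0.0]
contact_force: [0.4, -0.4, -0.1]
opening: 0.402
finger_force: 0.0
```

jog_arm([
  {"dx":-0.06,"dy":-0.35,"dz":0.0,"ax":0.0,"ay":0.0,"az":0.05,"gripper":-0.2},
  {"dx":-0.12,"dy":-0.7,"dz":0.0,"ax":0.0,"ay":0.0,"az":0.1,"gripper":-0.2},
  {"dx":-0.16,"dy":-0.95,"dz":0.0,"ax":0.0,"ay":0.0,"az":0.132,"gripper":-0.2},
])

```text
time: 16.05
eef_pos: [0.483, 0.0875, 0.1799]
tcp_rot: [0.837, 0.548, -0.002, -0.001]
contact_force: [-0.7, 0.1, 0.9]
opening: 0.397
finger_force: 0.0
```

jog_arm([
  {"dx":-0.06,"dy":-0.35,"dz":0.0,"ax":0.0,"ay":0.0,"az":0.05,"gripper":-0.2},
  {"dx":-0.12,"dy":-0.7,"dz":0.0,"ax":0.0,"ay":0.0,"az":0.1,"gripper":-0.2},
  {"dx":-0.16,"dy":-0.95,"dz":0.0,"ax":0.0,"ay":0.0,"az":0.132,"gripper":-0.2},
])

```text
time: 16.35
eef_pos: [0.4639, -0.0263, 0.1801]
tcp_rot: [0.776, 0.631, -0.001, -0.001]
contact_force: [-0.2, -0.3, 0.3]
opening: 0.402
finger_force: 0.0
```

jog_arm([
  {"dx":-0.06,"dy":-0.35,"dz":0.0,"ax":0.0,"ay":0.0,"az":0.05,"gripper":-0.2},
  {"dx":-0.12,"dy":-0.7,"dz":-0.2,"ax":0.0,"ay":0.0,"az":0.1,"gripper":-0.2},
  {"dx":-0.16,"dy":-0.95,"dz":-0.4,"ax":0.0,"ay":0.0,"az":0.132,"gripper":-0.2},
  {"dx":-0.16,"dy":-0.95,"dz":-0.4,"ax":0.0,"ay":0.0,"az":0.132,"gripper":-0.2},
  {"dx":-0.16,"dy":-0.95,"dz":-0.4,"ax":0.0,"ay":0.0,"az":0.132,"gripper":-0.2},
  {"dx":-0.16,"dy":-0.95,"dz":-0.4,"ax":0.0,"ay":0.0,"az":0.132,"gripper":-0.2},
])

```text
time: 16.95
eef_pos: [0.4466, -0.1379, 0.134]
tcp_rot: [0.706, 0.708, 0.0, -0.0]
contact_force: [0.1, 0.3, 0.4]
opening: 0.397
finger_force: 0.0
```

Run:
```python
from h import *
r,E,s=wrist("w7"); print(s["eef_pos"],s["tcp_rot"],s["opening"],s["time"]); blobs(r,E,.005,.02)
P=cloud(r,E)
m=(abs(P[...,0]-.444)<.02)&(abs(P[...,1]+.159)<.02)&(P[...,2]>.008)&(P[...,2]<.012)
v,u=np.nonzero(m); f=r["frame"][v.min()-15:v.max()+15,u.min()-15:u.max()+15]; cv2.imwrite("pics/n1.png",cv2.resize(f,None,fx=8,fy=8,interpolation=2)); print(f.shape,u.min(),u.max(),v.min(),v.max())
p=P[m][:,:2]; cvx=cv2.convexHull(p.astype(np.float32))[:,0]
# width by direction
for d in range(0,180,15):
    w=p@[np.cos(np.radians(d)),np.sin(np.radians(d))]; print(d,round((w.max()-w.min())*1e3,1),end="; ")
```

```text
[ 0.44660274 -0.13785593  0.13403018] [ 7.06442041e-01  7.07770849e-01  1.00617424e-04 -2.40840847e-04] 0.39651537667039743 16.95
[503.  82.] 1048 topmid [616.1 -49.6  18. ] ext [ 9. 61.  4.]
[418.  94.] 1042 topmid [550.9 -57.6  12.7] ext [39. 39.  4.]
[289.  89.] 178 topmid [455.8 -52.3   6.9] ext [18. 18.  3.]
[400. 219.] 4255 topmid [ 550.2 -160.4   18. ] ext [69. 69.  4.]
[527. 211.] 998 topmid [ 659.4 -152.3   12.7] ext [40. 39.  4.]
[276. 216.] 373 topmid [ 443.6 -158.9    9.3] ext [18. 20.  4.]
[483. 310.] 314 topmid [ 645.4 -255.3    9.5] ext [20. 19.  4.]
[377. 310.] 175 topmid [ 541.4 -255.8   17.8] ext [10.  4.  4.]
[269. 372.] 197 topmid [ 435.7 -334.7    7.9] ext [11. 31.  4.]
[168. 402.] 597 topmid [ 321.6 -380.8   17.9] ext [27. 13.  4.]
[404. 414.] 159 topmid [ 585.7 -391.8   13.3] ext [10.  6.  4.]
(51, 50, 3) 266 286 206 227
0 17.6; 15 19.1; 30 19.7; 45 19.3; 60 18.6; 75 18.9; 90 19.6; 105 19.4; 120 18.1; 135 18.7; 150 19.6; 165 19.2;
```

View pics/w7.png

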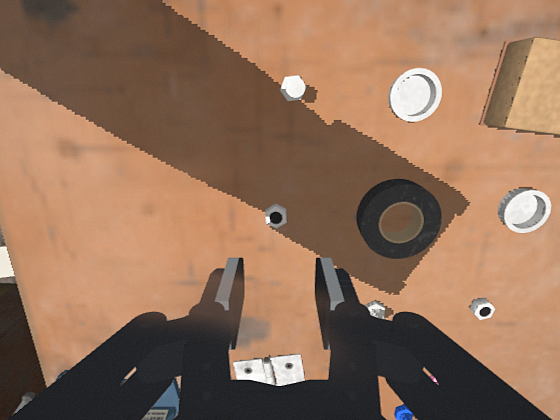

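The nut at (275,216) has flats facing ±x, so the jaws already line up. I'll descend over it.

jog_arm([
  {"dx":-0.02,"dy":-0.175,"dz":-0.1,"ax":0.0,"ay":0.0,"az":0.0,"gripper":-0.3},
  {"dx":-0.02,"dy":-0.175,"dz":-0.4,"ax":0.0,"ay":0.0,"az":0.0,"gripper":-0.3},
  {"dx":-0.02,"dy":-0.175,"dz":-0.65,"ax":0.0,"ay":0.0,"az":0.0,"gripper":-0.3},
  {"dx":-0.02,"dy":-0.175,"dz":-0.8,"ax":0.0,"ay":0.0,"az":0.0,"gripper":-0.3},
  {"dx":-0.02,"dy":-0.175,"dz":-0.86,"ax":0.0,"ay":0.0,"az":0.0,"gripper":-0.3},
  {"dx":-0.02,"dy":-0.175,"dz":-0.88,"ax":0.0,"ay":0.0,"az":0.0,"gripper":-0.3},
  {"dx":-0.02,"dy":-0.175,"dz":-0.88,"ax":0.0,"ay":0.0,"az":0.0,"gripper":-0.3},
  {"dx":-0.02,"dy":-0.175,"dz":-0.88,"ax":0.0,"ay":0.0,"az":0.0,"gripper":-0.3},
])

```text
time: 17.8
eef_pos: [0.4453, -0.1599, 0.0299]
tcp_rot: [0.706, 0.708, 0.0, 0.001]
contact_force: [0.0, -0.4, 0.1]
opening: 0.35
finger_force: 0.0
```

jog_arm([
  {"dx":-0.01,"dy":0.005,"dz":-0.012,"ax":0.0,"ay":0.0,"az":0.0,"gripper":-0.3},
  {"dx":-0.01,"dy":0.005,"dz":-0.012,"ax":0.0,"ay":0.0,"az":0.0,"gripper":-0.5},
  {"dx":-0.01,"dy":0.005,"dz":-0.012,"ax":0.0,"ay":0.0,"az":0.0,"gripper":-0.6},
  {"dx":-0.01,"dy":0.005,"dz":-0.012,"ax":0.0,"ay":0.0,"az":0.0,"gripper":-1.0},
  {"dx":-0.01,"dy":0.005,"dz":-0.012,"ax":0.0,"ay":0.0,"az":0.0,"gripper":-1.0},
  {"dx":-0.01,"dy":0.005,"dz":-0.012,"ax":0.0,"ay":0.0,"az":0.0,"gripper":-1.0},
  {"dx":-0.01,"dy":0.005,"dz":-0.012,"ax":0.0,"ay":0.0,"az":0.0,"gripper":-1.0},
  {"dx":-0.01,"dy":0.005,"dz":-0.012,"ax":0.0,"ay":0.0,"az":0.0,"gripper":-1.0},
], force=40)

```text
time: 18.6
eef_pos: [0.4429, -0.159, 0.0271]
tcp_rot: [0.707, 0.708, -0.0, -0.0]
contact_force: [0.2, -0.5, -0.7]
opening: 0.005
finger_force: 0.0
```

jog_arm([
  {"dx":0.0,"dy":0.0,"dz":0.1,"ax":0.0,"ay":0.0,"az":0.0,"gripper":-1.0},
  {"dx":0.0,"dy":0.0,"dz":0.4,"ax":0.0,"ay":0.0,"az":0.0,"gripper":-1.0},
  {"dx":0.0,"dy":0.0,"dz":0.8,"ax":0.0,"ay":0.0,"az":0.0,"gripper":-1.0},
  {"dx":0.0,"dy":0.0,"dz":1.0,"ax":0.0,"ay":0.0,"az":0.0,"gripper":-1.0},
  {"dx":0.0,"dy":0.0,"dz":1.0,"ax":0.0,"ay":0.0,"az":0.0,"gripper":-1.0},
])

```text
time: 19.1
eef_pos: [0.4458, -0.1607, 0.153]
tcp_rot: [0.706, 0.708, 0.001, 0.005]
contact_force: [0.9, -0.3, 0.5]
opening: -0.001
finger_force: 0.0
```

Run:
```python
from h import *
from plant import get_state, imaging
r=imaging.read_camera("side")
cv2.imwrite("pics/s2.png",cv2.resize(r["frame"][120:280,160:360],None,fx=3,fy=3))
```

```text
(no output)
```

View pics/s2.png

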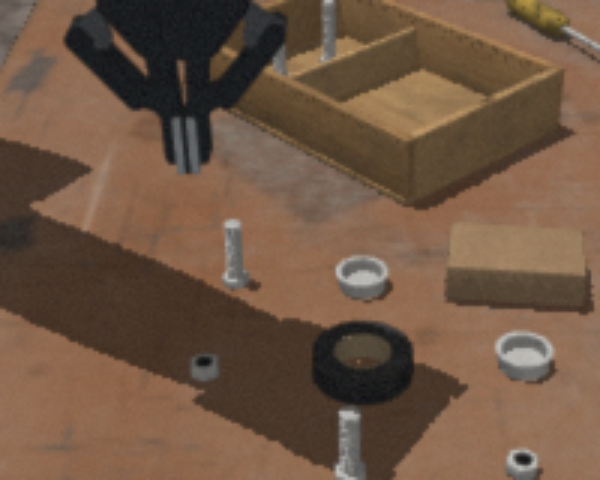

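The gripper came up empty (tips shut at about (187,150)) and the nut is still at (204,366). I'll check where it is now.

Run:
```python
from h import *
r,E,s=wrist("w8"); print(s["eef_pos"],s["opening"],s["time"]); blobs(r,E,.005,.02)
P=cloud(r,E); T=np.eye(4); M=R.from_quat(s["tcp_rot"]).as_matrix()
q=(P-s["eef_pos"])@M; ok=(r["depth"]>0)&(abs(q[...,1])<.06)&(abs(q[...,0])<.04)&(q[...,2]>-.06)&(q[...,2]<.045)
g=q[ok]; print("gripper max tool z",np.percentile(g[:,2],[50,90,99,100]))
v,u=np.nonzero(ok&(q[...,2]>.012)); print(u.min(),u.max(),v.min(),v.max())
m=(abs(P[...,0]-.444)<.02)&(abs(P[...,1]+.159)<.025)&(P[...,2]>.008)&(P[...,2]<.012)
p=P[m][:,:2]
for d in range(0,180,15):
    w=p@[np.cos(np.radians(d)),np.sin(np.radians(d))]; print(d,round((w.max()-w.min())*1e3,1),end="; ")
```

```text
[ 0.44434703 -0.15982759  0.15015797] -0.0005004007078414228 19.15
[497.  54.] 973 topmid [620.  -50.9  18. ] ext [17. 63.  4.]
[416.  64.] 998 topmid [551.2 -57.6  12.6] ext [39. 39.  4.]
[292.  63.] 197 topmid [456.2 -56.9  15.9] ext [9. 3. 3.]
[398. 189.] 3995 topmid [ 549.8 -160.3   18. ] ext [68. 68.  4.]
[522. 181.] 932 topmid [ 659.9 -152.6   12.8] ext [40. 39.  4.]
[278. 187.] 358 topmid [ 443.8 -159.5    9.3] ext [18. 19.  4.]
[479. 280.] 300 topmid [ 645.3 -255.8    9.3] ext [20. 21.  4.]
[374. 282.] 218 topmid [ 540.  -257.6   18. ] ext [11.  8.  4.]
[ 82. 362.] 1116 topmid [ 226.  -347.    16.5] ext [13. 11.  4.]
[439. 351.] 72 topmid [ 619.1 -345.7   11.5] ext [4. 2. 4.]
[277. 373.] 180 topmid [ 443.5 -370.9    9.8] ext [ 8. 40.  4.]
[173. 371.] 99 topmid [ 327.7 -370.3    8.9] ext [20. 20.  4.]
gripper max tool z [-0.05160137 -0.02281329 -0.01245213 -0.00959123]Traceback (most recent call last):
  File "<stdin>", line 6, in <module>
    return umr_minimum(a, axis, None, out, keepdims, initial, where)
ValueError: zero-size array to reduction operation minimum which has no identity
```

View pics/w8.png

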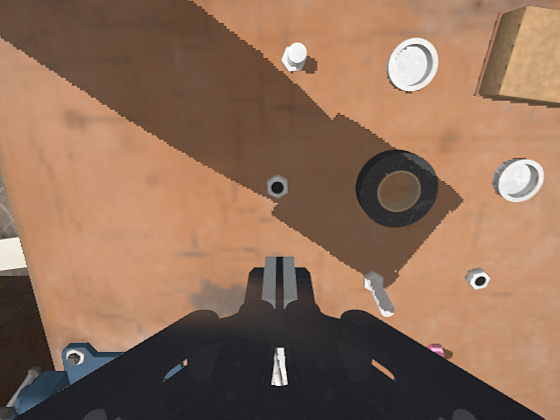

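Run:
```python
from h import *
from plant import get_state, imaging
r=np.load("w8.npz"); E=r["E"]; P=cloud(r,E); s=get_state(); M=R.from_quat(s["tcp_rot"]).as_matrix()
q=(P-s["eef_pos"])@M
for v in range(250,310,6): print(v,[ (round(float(r["depth"][v,u]),3),*np.round(q[v,u]*1e3).astype(int)) for u in (272,288)])
print(np.round(r["mount"],3).tolist())
S=imaging.read_camera("side"); P=cloud(S); s=get_state(); print(s["eef_pos"])
k=(S["depth"]>0)&(np.abs(P-s["eef_pos"]).max(-1)<.06); print("side gripper lowest",np.percentile(P[k][:,2],[0,1,5,50]))
o=P[k]; lo=o[o[:,2]<np.percentile(o[:,2],5)]; print(lo.mean(0))
```

```text
250 [(0.332, np.int64(-67), np.int64(-5), np.int64(149)), (0.331, np.int64(-67), np.int64(10), np.int64(148))]
256 [(0.334, np.int64(-74), np.int64(-6), np.int64(149)), (0.334, np.int64(-74), np.int64(10), np.int64(149))]
262 [(0.15, np.int64(10), np.int64(-2), np.int64(-17)), (0.15, np.int64(10), np.int64(5), np.int64(-17))]
268 [(0.144, np.int64(10), np.int64(-2), np.int64(-23)), (0.144, np.int64(10), np.int64(5), np.int64(-23))]
274 [(0.14, np.int64(10), np.int64(-2), np.int64(-27)), (0.14, np.int64(10), np.int64(4), np.int64(-28))]
280 [(0.136, np.int64(10), np.int64(-2), np.int64(-32)), (0.134, np.int64(10), np.int64(4), np.int64(-33))]
286 [(0.131, np.int64(10), np.int64(-2), np.int64(-37)), (0.131, np.int64(10), np.int64(4), np.int64(-37))]
292 [(0.127, np.int64(10), np.int64(-2), np.int64(-41)), (0.127, np.int64(10), np.int64(4), np.int64(-41))]
298 [(0.123, np.int64(10), np.int64(-2), np.int64(-45)), (0.123, np.int64(10), np.int64(4), np.int64(-46))]
304 [(0.124, np.int64(8), np.int64(-2), np.int64(-45)), (0.119, np.int64(11), np.int64(4), np.int64(-50))]
[[0.001, 0.946, 0.323, 0.083], [1.0, -0.0, -0.001, -0.001], [-0.001, 0.323, -0.946, -0.149], [0.0, 0.0, 0.0, 1.0]]
[ 0.44232646 -0.15857873  0.14655677]
side gripper lowest [0.15561881 0.15768779 0.16195111 0.18846683]
[ 0.44388459 -0.16870942  0.15952893]
```

The tips appear to sit about 10 mm behind the reported TCP, not 25 mm ahead of it. I'll check this by projection into the saved and fresh views.

Run:
```python
from h import *
from plant import get_state, imaging
s=get_state(); S=imaging.read_camera("side"); E=np.linalg.inv(S["extrinsics"]);K=S["camera_matrix"]
def pr(p):
    c=E[:3,:3]@p+E[:3,3]; return np.round([K[0,2]+K[0,0]*c[0]/-c[2], K[1,2]-K[1,1]*c[1]/-c[2]],1)
for d in(.01,0,-.025): print(d,pr(s["eef_pos"]+[0,0,d]))
g=S["depth"]; 
for v in range(168,200,3): print(v,np.round(g[v,218:228:2],3))
# open tips, seen by wrist in w7 (opening .4) and w2 (.5)
for n,z in(("w7",.134),("w2",.2013),("w3",.1716)):
    r=np.load(n+".npz"); P=cloud(r,r["E"]); Z=P[...,2]; d=r["depth"]
    m=(d>0)&(d<.17)&(np.arange(420)[:,None]>245)&(np.arange(420)[:,None]<275); print(n,"tip rel TCP",np.round(np.percentile(Z[m],[0,2,5])-z,4))
```

```text
0.01 [221.6 176.6]
0 [222.  181.3]
-0.025 [223.  192.9]
168 [0.707 0.707 0.707 0.714 0.712]
171 [0.71  0.71  0.712 0.715 0.716]
174 [0.714 0.714 0.715 0.718 0.721]
177 [0.718 0.716 0.719 0.719 1.043]
180 [0.725 0.724 0.724 0.723 1.033]
183 [1.018 1.018 1.018 1.019 1.022]
186 [1.006 1.006 1.005 1.005 1.007]
189 [0.992 0.995 0.993 0.996 0.994]
192 [0.985 0.986 0.983 0.984 0.983]
195 [0.971 0.974 0.973 0.971 0.971]
198 [0.961 0.963 0.962 0.961 0.96 ]
w7 tip rel TCP [0.0072 0.0093 0.011 ]
w2 tip rel TCP [0.0084 0.0096 0.0114]
w3 tip rel TCP [-0.0046 -0.0031 -0.0011]
```

The tips are roughly 7 mm above the reported TCP, so I need to go about 30 mm lower. Descending guarded.

jog_arm([
  {"dx":0.01,"dy":-0.005,"dz":-0.2,"ax":0.0,"ay":0.0,"az":0.0,"gripper":-0.3},
  {"dx":0.01,"dy":-0.005,"dz":-0.5,"ax":0.0,"ay":0.0,"az":0.0,"gripper":-0.3},
  {"dx":0.01,"dy":-0.005,"dz":-0.75,"ax":0.0,"ay":0.0,"az":0.0,"gripper":-0.3},
  {"dx":0.01,"dy":-0.005,"dz":-0.95,"ax":0.0,"ay":0.0,"az":0.0,"gripper":-0.3},
  {"dx":0.01,"dy":-0.005,"dz":-1.0,"ax":0.0,"ay":0.0,"az":0.0,"gripper":-0.3},
  {"dx":0.01,"dy":-0.005,"dz":-1.0,"ax":0.0,"ay":0.0,"az":0.0,"gripper":-0.3},
  {"dx":0.01,"dy":-0.005,"dz":-1.0,"ax":0.0,"ay":0.0,"az":0.0,"gripper":-0.3},
])

```text
time: 20.0
eef_pos: [0.4445, -0.1598, 0.0276]
tcp_rot: [0.707, 0.708, 0.0, 0.0]
contact_force: [0.3, -0.8, -0.1]
opening: 0.345
finger_force: 0.0
```

jog_arm([
  {"dx":0.0,"dy":0.0,"dz":-0.04,"ax":0.0,"ay":0.0,"az":0.0,"gripper":-0.3},
  {"dx":0.0,"dy":0.0,"dz":-0.08,"ax":0.0,"ay":0.0,"az":0.0,"gripper":-0.3},
  {"dx":0.0,"dy":0.0,"dz":-0.12,"ax":0.0,"ay":0.0,"az":0.0,"gripper":-0.3},
  {"dx":0.0,"dy":0.0,"dz":-0.15,"ax":0.0,"ay":0.0,"az":0.0,"gripper":-0.3},
  {"dx":0.0,"dy":0.0,"dz":-0.15,"ax":0.0,"ay":0.0,"az":0.0,"gripper":-0.3},
  {"dx":0.0,"dy":0.0,"dz":-0.15,"ax":0.0,"ay":0.0,"az":0.0,"gripper":-0.3},
])

```text
time: 20.6
eef_pos: [0.444, -0.1595, 0.0089]
tcp_rot: [0.707, 0.708, -0.0, -0.0]
contact_force: [0.8, -0.1, -0.1]
opening: 0.349
finger_force: 0.0
```

jog_arm([
  {"dx":0.0,"dy":0.0,"dz":-0.02,"ax":0.0,"ay":0.0,"az":0.0,"gripper":-0.5},
  {"dx":0.0,"dy":0.0,"dz":-0.04,"ax":0.0,"ay":0.0,"az":0.0,"gripper":-0.5},
  {"dx":0.0,"dy":0.0,"dz":-0.06,"ax":0.0,"ay":0.0,"az":0.0,"gripper":-0.5},
  {"dx":0.0,"dy":0.0,"dz":-0.08,"ax":0.0,"ay":0.0,"az":0.0,"gripper":-0.5},
  {"dx":0.0,"dy":0.0,"dz":-0.08,"ax":0.0,"ay":0.0,"az":0.0,"gripper":-0.5},
  {"dx":0.0,"dy":0.0,"dz":-0.08,"ax":0.0,"ay":0.0,"az":0.0,"gripper":-0.5},
])

```text
time: 21.2
eef_pos: [0.444, -0.1595, -0.0007]
tcp_rot: [0.707, 0.708, -0.0, -0.0]
contact_force: [-0.5, 0.3, 0.5]
opening: 0.249
finger_force: 0.0
```

Run:
```python
from h import *
from plant import get_state, imaging
s=get_state(); S=imaging.read_camera("side"); P=cloud(S)
k=(S["depth"]>0)&(np.abs(P-[.444,-.17,.03])<[.03,.02,.04]).all(-1)
for x0 in range(414,476,6):
    m=k&(P[...,0]*1e3>=x0)&(P[...,0]*1e3<x0+6)&(P[...,2]>.002); z=P[m][:,2]; print(x0,m.sum(),np.round(np.sort(z)[:3],4))
f=S["frame"][195:265,190:275]; cv2.imwrite("pics/s3.png",cv2.resize(f,None,fx=8,fy=8,interpolation=2))
```

```text
414 33 [0.0181 0.0222 0.0241]
420 61 [0.0138 0.0139 0.0141]
426 83 [0.0078 0.0079 0.008 ]
432 41 [0.0021 0.0024 0.0051]
438 26 [0.002  0.0036 0.0044]
444 25 [0.0024 0.0036 0.0036]
450 30 [0.0053 0.0058 0.0079]
456 77 [0.0065 0.0069 0.0077]
462 74 [0.0115 0.0144 0.0158]
468 30 [0.0468 0.0469 0.047 ]
474 0 []
```

View pics/s3.png

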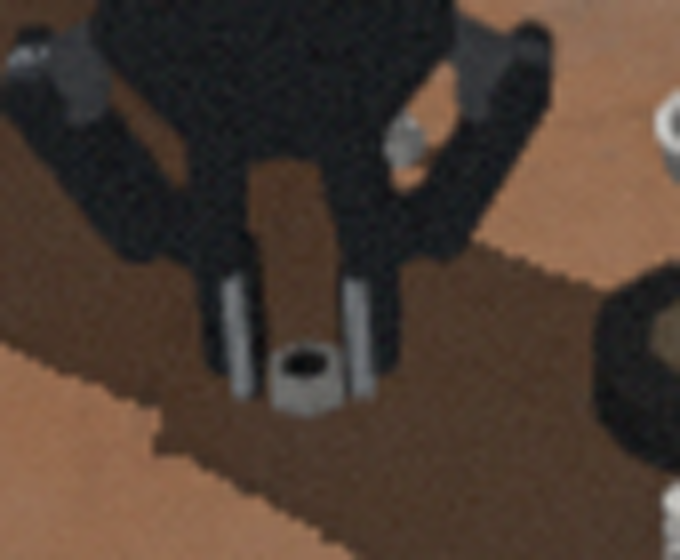

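The pads at (240,340) and (358,340) straddle the nut at (305,380), with the tips about 6 mm up. I'll go 3 mm lower and close.

jog_arm([
  {"dx":0.0,"dy":0.0,"dz":-0.015,"ax":0.0,"ay":0.0,"az":0.0,"gripper":-0.5},
  {"dx":0.0,"dy":0.0,"dz":-0.027,"ax":0.0,"ay":0.0,"az":0.0,"gripper":-0.5},
  {"dx":0.0,"dy":0.0,"dz":-0.027,"ax":0.0,"ay":0.0,"az":0.0,"gripper":-0.6},
  {"dx":0.0,"dy":0.0,"dz":-0.027,"ax":0.0,"ay":0.0,"az":0.0,"gripper":-0.7},
  {"dx":0.0,"dy":0.0,"dz":-0.027,"ax":0.0,"ay":0.0,"az":0.0,"gripper":-1.0},
  {"dx":0.0,"dy":0.0,"dz":-0.027,"ax":0.0,"ay":0.0,"az":0.0,"gripper":-1.0},
  {"dx":0.0,"dy":0.0,"dz":-0.027,"ax":0.0,"ay":0.0,"az":0.0,"gripper":-1.0},
  {"dx":0.0,"dy":0.0,"dz":-0.027,"ax":0.0,"ay":0.0,"az":0.0,"gripper":-1.0},
])

```text
time: 22.05
eef_pos: [0.4442, -0.1596, -0.0036]
tcp_rot: [0.707, 0.708, 0.0, 0.0]
contact_force: [0.7, 0.3, 2.1]
opening: 0.218
finger_force: 39.1
```

Nut gripped (18.5 mm). Lift and carry to the wide compartment.

jog_arm([
  {"dx":0.0,"dy":0.0,"dz":0.1,"ax":0.0,"ay":0.0,"az":0.0,"gripper":-1.0},
  {"dx":0.0,"dy":0.0,"dz":0.4,"ax":0.0,"ay":0.0,"az":0.0,"gripper":-1.0},
  {"dx":0.0,"dy":0.0,"dz":0.8,"ax":0.0,"ay":0.0,"az":0.0,"gripper":-1.0},
  {"dx":0.0,"dy":0.0,"dz":1.0,"ax":0.0,"ay":0.0,"az":0.0,"gripper":-1.0},
  {"dx":0.0,"dy":0.0,"dz":1.0,"ax":0.0,"ay":0.0,"az":0.0,"gripper":-1.0},
])

```text
time: 22.55
eef_pos: [0.4469, -0.1612, 0.1215]
tcp_rot: [0.706, 0.708, 0.001, 0.005]
contact_force: [-0.1, 0.4, -0.5]
opening: 0.216
finger_force: 39.2
```

jog_arm([
  {"dx":0.1,"dy":0.25,"dz":0.0,"ax":0.0,"ay":0.0,"az":-0.05,"gripper":-1.0},
  {"dx":0.25,"dy":0.6,"dz":0.0,"ax":0.0,"ay":0.0,"az":-0.12,"gripper":-1.0},
  {"dx":0.39,"dy":0.935,"dz":0.0,"ax":0.0,"ay":0.0,"az":-0.176,"gripper":-1.0},
])

```text
time: 22.85
eef_pos: [0.4904, -0.0461, 0.1154]
tcp_rot: [0.799, 0.601, -0.0, -0.001]
contact_force: [0.6, 0.9, -0.7]
opening: 0.22
finger_force: 39.2
```

jog_arm([
  {"dx":0.13,"dy":0.3,"dz":0.0,"ax":0.0,"ay":0.0,"az":-0.06,"gripper":-1.0},
  {"dx":0.25,"dy":0.6,"dz":0.0,"ax":0.0,"ay":0.0,"az":-0.12,"gripper":-1.0},
  {"dx":0.39,"dy":0.935,"dz":0.0,"ax":0.0,"ay":0.0,"az":-0.176,"gripper":-1.0},
])

```text
time: 23.15
eef_pos: [0.5369, 0.0663, 0.1149]
tcp_rot: [0.874, 0.486, -0.001, -0.001]
contact_force: [0.8, -0.8, 0.2]
opening: 0.219
finger_force: 39.2
```

jog_arm([
  {"dx":0.13,"dy":0.3,"dz":0.0,"ax":0.0,"ay":0.0,"az":-0.06,"gripper":-1.0},
  {"dx":0.25,"dy":0.6,"dz":0.0,"ax":0.0,"ay":0.0,"az":-0.12,"gripper":-1.0},
  {"dx":0.39,"dy":0.935,"dz":0.0,"ax":0.0,"ay":0.0,"az":-0.176,"gripper":-1.0},
  {"dx":0.39,"dy":0.935,"dz":0.0,"ax":0.0,"ay":0.0,"az":-0.176,"gripper":-1.0},
  {"dx":0.39,"dy":0.935,"dz":0.0,"ax":0.0,"ay":0.0,"az":-0.176,"gripper":-1.0},
  {"dx":0.39,"dy":0.935,"dz":0.0,"ax":0.0,"ay":0.0,"az":-0.176,"gripper":-1.0},
])

```text
time: 23.75
eef_pos: [0.5834, 0.1762, 0.1151]
tcp_rot: [0.932, 0.363, -0.001, -0.0]
contact_force: [0.2, -0.6, -0.5]
opening: 0.219
finger_force: 39.2
```

jog_arm([
  {"dx":0.01,"dy":0.01,"dz":-0.25,"ax":0.0,"ay":0.0,"az":0.0,"gripper":-1.0},
  {"dx":0.01,"dy":0.01,"dz":-0.5,"ax":0.0,"ay":0.0,"az":0.0,"gripper":-1.0},
  {"dx":0.01,"dy":0.01,"dz":-0.7,"ax":0.0,"ay":0.0,"az":0.0,"gripper":-1.0},
  {"dx":0.01,"dy":0.01,"dz":-0.83,"ax":0.0,"ay":0.0,"az":0.0,"gripper":-1.0},
  {"dx":0.01,"dy":0.01,"dz":-0.89,"ax":0.0,"ay":0.0,"az":0.0,"gripper":-1.0},
  {"dx":0.01,"dy":0.01,"dz":-0.92,"ax":0.0,"ay":0.0,"az":0.0,"gripper":-1.0},
  {"dx":0.01,"dy":0.01,"dz":-0.93,"ax":0.0,"ay":0.0,"az":0.0,"gripper":-1.0},
  {"dx":0.01,"dy":0.01,"dz":-0.93,"ax":0.0,"ay":0.0,"az":0.0,"gripper":-1.0},
  {"dx":0.01,"dy":0.01,"dz":-0.93,"ax":0.0,"ay":0.0,"az":0.0,"gripper":-1.0},
])

```text
time: 24.65
eef_pos: [0.5866, 0.1784, 0.0058]
tcp_rot: [0.932, 0.363, 0.001, 0.0]
contact_force: [-0.3, 0.1, -0.4]
opening: 0.215
finger_force: 39.2
```

jog_arm([
  {"dx":0.0,"dy":0.0,"dz":-0.01,"ax":0.0,"ay":0.0,"az":0.0,"gripper":-1.0},
  {"dx":0.0,"dy":0.0,"dz":-0.01,"ax":0.0,"ay":0.0,"az":0.0,"gripper":-1.0},
  {"dx":0.0,"dy":0.0,"dz":-0.01,"ax":0.0,"ay":0.0,"az":0.0,"gripper":-1.0},
  {"dx":0.0,"dy":0.0,"dz":-0.01,"ax":0.0,"ay":0.0,"az":0.0,"gripper":-1.0},
])

```text
time: 25.05
eef_pos: [0.5857, 0.1783, 0.0035]
tcp_rot: [0.932, 0.363, 0.0, -0.0]
contact_force: [-0.3, 0.3, -0.7]
opening: 0.219
finger_force: 39.2
```

jog_arm([
  {"dx":0.0,"dy":0.0,"dz":-0.012,"ax":0.0,"ay":0.0,"az":0.0,"gripper":-1.0},
  {"dx":0.0,"dy":0.0,"dz":-0.012,"ax":0.0,"ay":0.0,"az":0.0,"gripper":-1.0},
  {"dx":0.0,"dy":0.0,"dz":-0.012,"ax":0.0,"ay":0.0,"az":0.0,"gripper":-1.0},
  {"dx":0.0,"dy":0.0,"dz":-0.012,"ax":0.0,"ay":0.0,"az":0.0,"gripper":-1.0},
])

```text
time: 25.45
eef_pos: [0.5859, 0.1783, 0.0024]
tcp_rot: [0.932, 0.363, 0.0, 0.0]
contact_force: [-1.0, -0.6, 3.8]
opening: 0.215
finger_force: 39.4
```

jog_arm([
  {"dx":0.0,"dy":0.0,"dz":0.0,"ax":0.0,"ay":0.0,"az":0.0,"gripper":-0.5},
  {"dx":0.0,"dy":0.0,"dz":0.0,"ax":0.0,"ay":0.0,"az":0.0,"gripper":-0.3},
  {"dx":0.0,"dy":0.0,"dz":0.0,"ax":0.0,"ay":0.0,"az":0.0,"gripper":-0.3},
  {"dx":0.0,"dy":0.0,"dz":0.0,"ax":0.0,"ay":0.0,"az":0.0,"gripper":-0.3},
  {"dx":0.0,"dy":0.0,"dz":0.2,"ax":0.0,"ay":0.0,"az":0.0,"gripper":-0.3},
  {"dx":0.0,"dy":0.0,"dz":0.6,"ax":0.0,"ay":0.0,"az":0.0,"gripper":-0.3},
  {"dx":0.0,"dy":0.0,"dz":1.0,"ax":0.0,"ay":0.0,"az":0.0,"gripper":-0.3},
  {"dx":0.0,"dy":0.0,"dz":1.0,"ax":0.0,"ay":0.0,"az":0.0,"gripper":-0.3},
])

```text
time: 26.25
eef_pos: [0.5911, 0.1791, 0.131]
tcp_rot: [0.932, 0.363, 0.008, 0.002]
contact_force: [0.8, 0.2, 0.5]
opening: 0.347
finger_force: 0.0
```

jog_arm([
  {"dx":0.05,"dy":-0.3,"dz":0.2,"ax":0.0,"ay":0.0,"az":0.06,"gripper":-0.3},
  {"dx":0.1,"dy":-0.6,"dz":0.4,"ax":0.0,"ay":0.0,"az":0.1,"gripper":-0.3},
  {"dx":0.125,"dy":-0.9,"dz":0.4,"ax":0.0,"ay":0.0,"az":0.132,"gripper":-0.3},
])

```text
time: 26.55
eef_pos: [0.6033, 0.0693, 0.1742]
tcp_rot: [0.888, 0.459, 0.003, 0.002]
contact_force: [1.0, -0.5, 0.6]
opening: 0.347
finger_force: 0.0
```

jog_arm([
  {"dx":0.05,"dy":-0.3,"dz":0.0,"ax":0.0,"ay":0.0,"az":0.06,"gripper":-0.3},
  {"dx":0.1,"dy":-0.6,"dz":0.0,"ax":0.0,"ay":0.0,"az":0.1,"gripper":-0.3},
  {"dx":0.125,"dy":-0.9,"dz":0.0,"ax":0.0,"ay":0.0,"az":0.132,"gripper":-0.3},
])

```text
time: 26.85
eef_pos: [0.6157, -0.0392, 0.1696]
tcp_rot: [0.836, 0.548, 0.0, -0.0]
contact_force: [0.2, -0.5, -0.2]
opening: 0.348
finger_force: 0.0
```

jog_arm([
  {"dx":0.05,"dy":-0.3,"dz":0.0,"ax":0.0,"ay":0.0,"az":0.06,"gripper":-0.3},
  {"dx":0.1,"dy":-0.6,"dz":0.0,"ax":0.0,"ay":0.0,"az":0.1,"gripper":-0.3},
  {"dx":0.125,"dy":-0.9,"dz":0.0,"ax":0.0,"ay":0.0,"az":0.132,"gripper":-0.3},
])

```text
time: 27.15
eef_pos: [0.6307, -0.1472, 0.1693]
tcp_rot: [0.775, 0.632, -0.0, -0.0]
contact_force: [-0.3, 0.9, 0.4]
opening: 0.346
finger_force: 0.0
```

jog_arm([
  {"dx":0.05,"dy":-0.3,"dz":0.0,"ax":0.0,"ay":0.0,"az":0.06,"gripper":-0.3},
  {"dx":0.1,"dy":-0.6,"dz":0.0,"ax":0.0,"ay":0.0,"az":0.1,"gripper":-0.3},
  {"dx":0.125,"dy":-0.75,"dz":0.0,"ax":0.0,"ay":0.0,"az":0.132,"gripper":-0.3},
  {"dx":0.125,"dy":-0.75,"dz":0.0,"ax":0.0,"ay":0.0,"az":0.132,"gripper":-0.3},
  {"dx":0.125,"dy":-0.75,"dz":0.0,"ax":0.0,"ay":0.0,"az":0.132,"gripper":-0.3},
  {"dx":0.125,"dy":-0.75,"dz":0.0,"ax":0.0,"ay":0.0,"az":0.132,"gripper":-0.3},
])

```text
time: 27.75
eef_pos: [0.6455, -0.2345, 0.1695]
tcp_rot: [0.706, 0.708, -0.0, -0.001]
contact_force: [0.0, -0.1, -0.5]
opening: 0.351
finger_force: 0.0
```

Run:
```python
from h import *
r,E,s=wrist("w9"); print(s["eef_pos"],s["tcp_rot"],s["opening"],s["time"]); blobs(r,E,.005,.02)
P=cloud(r,E)
m=(abs(P[...,0]-.645)<.02)&(abs(P[...,1]+.2555)<.02)&(P[...,2]>.008)&(P[...,2]<.012)
p=P[m][:,:2]
for d in range(0,180,10):
    w=p@[np.cos(np.radians(d)),np.sin(np.radians(d))]; print(d,round((w.max()-w.min())*1e3,1),end="; ")
h=(r["depth"]>0)&(P[...,2]>.03)&(P[...,2]<.4)&(P[...,1]<-.16)&(P[...,1]>-.34)&(P[...,0]>.6)&(r["depth"]>.17); print("\nnearest tall",P[h][:,0].min(), P[h][P[h][:,0].argmin()])
S=np.load("side0.npz"); P=cloud(S); h=(P[...,2]>.03)&(P[...,2]<.4)&(P[...,1]<-.12)&(P[...,1]>-.36)&(P[...,0]>.64); q=P[h]
for z in (.03,.06,.09,.12,.15): k=q[(q[:,2]>z)&(q[:,2]<z+.03)]; print(z,len(k), np.round(k[k[:,0].argmin()],3) if len(k) else 0)
```

```text
[ 0.64547041 -0.23445036  0.16952007] [ 7.06423421e-01  7.07789248e-01 -5.49329303e-06 -5.74446633e-04] 0.35075006430792854 27.75
[309.   7.] 465 topmid [673.  -87.8  18. ] ext [73.  9.  4.]
[398.  57.] 392 topmid [ 765.9 -123.2   18. ] ext [82. 80.  4.]
[169. 100.] 4268 topmid [ 550.1 -160.6   18. ] ext [68. 68.  4.]
[297.  92.] 705 topmid [ 659.6 -152.5   12.6] ext [38. 38.  4.]
[405. 180.] 475 topmid [ 773.6 -241.5   18. ] ext [47. 62.  4.]
[449. 213.] 1424 topmid [ 806.8 -260.7   18. ] ext [39. 52.  4.]
[280. 204.] 303 topmid [ 646.  -256.     9.3] ext [20. 19.  4.]
[175. 206.] 202 topmid [ 542.  -259.    17.9] ext [10.  9.  4.]
[406. 244.] 122 topmid [ 771.1 -290.7   18.1] ext [15. 20.  4.]
[532. 243.] 65 topmid [ 897.7 -295.3   18. ] ext [22.  5.  4.]
[ 90. 296.] 605 topmid [ 441.3 -364.9    8.2] ext [21. 90.  4.]
[480. 285.] 94 topmid [ 856.3 -342.4   18. ] ext [ 9. 22.  4.]
[255. 286.] 137 topmid [ 618.3 -347.2   18. ] ext [8. 4. 4.]
[  5. 346.] 635 topmid [ 329.5 -435.3   14.9] ext [12. 41.  4.]
0 19.5; 10 20.1; 20 20.0; 30 19.4; 40 18.1; 50 18.7; 60 19.6; 70 20.1; 80 20.0; 90 19.4; 100 18.3; 110 18.5; 120 19.1; 130 19.3; 140 19.1; 150 18.7; 160 18.2; 170 18.7; 
nearest tall 0.7488381173297507 [ 0.74883812 -0.25007583  0.06971827]
0.03 3999 [ 0.724 -0.138  0.032]
0.06 3228 [ 0.724 -0.137  0.065]
0.09 1000 [ 0.749 -0.25   0.091]
0.12 825 [ 0.951 -0.224  0.134]
0.15 730 [ 0.952 -0.222  0.175]
```

View pics/w9.png

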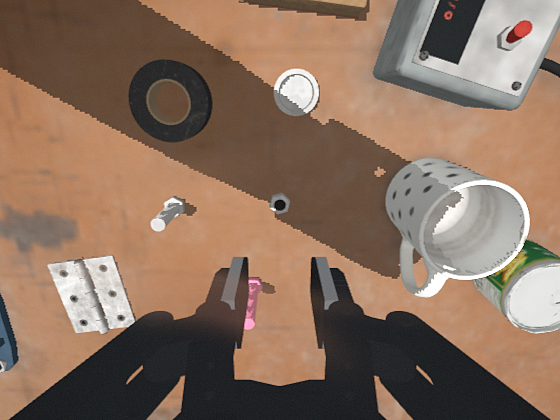

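Nut 2 at (280,204) is clear of the mug. Its flats call for a turn of about −17°.

jog_arm([
  {"dx":0.002,"dy":-0.1,"dz":-0.2,"ax":0.0,"ay":0.0,"az":-0.08,"gripper":-0.3},
  {"dx":0.002,"dy":-0.18,"dz":-0.5,"ax":0.0,"ay":0.0,"az":-0.15,"gripper":-0.3},
  {"dx":0.002,"dy":-0.18,"dz":-0.8,"ax":0.0,"ay":0.0,"az":-0.19,"gripper":-0.3},
  {"dx":0.002,"dy":-0.18,"dz":-0.95,"ax":0.0,"ay":0.0,"az":-0.19,"gripper":-0.3},
  {"dx":0.002,"dy":-0.18,"dz":-0.95,"ax":0.0,"ay":0.0,"az":-0.19,"gripper":-0.3},
  {"dx":0.002,"dy":-0.18,"dz":-0.95,"ax":0.0,"ay":0.0,"az":-0.19,"gripper":-0.3},
])

```text
time: 28.4
eef_pos: [0.6467, -0.257, 0.0571]
tcp_rot: [0.803, 0.595, 0.0, 0.001]
contact_force: [0.9, 1.1, 0.2]
opening: 0.348
finger_force: 0.0
```

jog_arm([
  {"dx":0.0,"dy":0.0,"dz":-0.1,"ax":0.0,"ay":0.0,"az":0.0,"gripper":-0.4},
  {"dx":0.0,"dy":0.0,"dz":-0.25,"ax":0.0,"ay":0.0,"az":0.0,"gripper":-0.4},
  {"dx":0.0,"dy":0.0,"dz":-0.35,"ax":0.0,"ay":0.0,"az":0.0,"gripper":-0.4},
  {"dx":0.0,"dy":0.0,"dz":-0.42,"ax":0.0,"ay":0.0,"az":0.0,"gripper":-0.4},
  {"dx":0.0,"dy":0.0,"dz":-0.45,"ax":0.0,"ay":0.0,"az":0.0,"gripper":-0.4},
  {"dx":0.0,"dy":0.0,"dz":-0.45,"ax":0.0,"ay":0.0,"az":0.0,"gripper":-0.4},
  {"dx":0.0,"dy":0.0,"dz":-0.45,"ax":0.0,"ay":0.0,"az":0.0,"gripper":-0.4},
])

```text
time: 29.1
eef_pos: [0.6463, -0.2576, 0.0023]
tcp_rot: [0.804, 0.595, 0.0, 0.0]
contact_force: [0.3, 1.0, 0.8]
opening: 0.3
finger_force: 0.0
```

jog_arm([
  {"dx":0.0,"dy":0.01,"dz":-0.025,"ax":0.0,"ay":0.0,"az":0.0,"gripper":-0.5},
  {"dx":0.0,"dy":0.01,"dz":-0.045,"ax":0.0,"ay":0.0,"az":0.0,"gripper":-0.5},
  {"dx":0.0,"dy":0.01,"dz":-0.045,"ax":0.0,"ay":0.0,"az":0.0,"gripper":-0.6},
  {"dx":0.0,"dy":0.01,"dz":-0.045,"ax":0.0,"ay":0.0,"az":0.0,"gripper":-0.7},
  {"dx":0.0,"dy":0.01,"dz":-0.045,"ax":0.0,"ay":0.0,"az":0.0,"gripper":-1.0},
  {"dx":0.0,"dy":0.01,"dz":-0.045,"ax":0.0,"ay":0.0,"az":0.0,"gripper":-1.0},
  {"dx":0.0,"dy":0.01,"dz":-0.045,"ax":0.0,"ay":0.0,"az":0.0,"gripper":-1.0},
  {"dx":0.0,"dy":0.01,"dz":-0.045,"ax":0.0,"ay":0.0,"az":0.0,"gripper":-1.0},
])

```text
time: 29.9
eef_pos: [0.6465, -0.2564, -0.0028]
tcp_rot: [0.804, 0.595, 0.0, 0.001]
contact_force: [1.4, 0.1, 3.1]
opening: 0.217
finger_force: 39.2
```

jog_arm([
  {"dx":0.0,"dy":0.0,"dz":0.1,"ax":0.0,"ay":0.0,"az":0.0,"gripper":-1.0},
  {"dx":0.0,"dy":0.0,"dz":0.4,"ax":0.0,"ay":0.0,"az":0.0,"gripper":-1.0},
  {"dx":0.0,"dy":0.0,"dz":0.8,"ax":0.0,"ay":0.0,"az":0.0,"gripper":-1.0},
  {"dx":0.0,"dy":0.0,"dz":1.0,"ax":0.0,"ay":0.0,"az":0.0,"gripper":-1.0},
  {"dx":0.0,"dy":0.0,"dz":1.0,"ax":0.0,"ay":0.0,"az":0.0,"gripper":-1.0},
])

```text
time: 30.4
eef_pos: [0.6483, -0.2576, 0.1227]
tcp_rot: [0.804, 0.595, 0.002, 0.004]
contact_force: [-0.1, -0.8, 0.3]
opening: 0.217
finger_force: 39.1
```

jog_arm([
  {"dx":-0.02,"dy":0.25,"dz":0.0,"ax":0.0,"ay":0.0,"az":-0.03,"gripper":-1.0},
  {"dx":-0.04,"dy":0.6,"dz":0.0,"ax":0.0,"ay":0.0,"az":-0.06,"gripper":-1.0},
  {"dx":-0.065,"dy":0.963,"dz":0.0,"ax":0.0,"ay":0.0,"az":-0.084,"gripper":-1.0},
])

```text
time: 30.7
eef_pos: [0.6362, -0.1396, 0.1141]
tcp_rot: [0.842, 0.539, -0.001, -0.002]
contact_force: [0.7, 0.0, -0.3]
opening: 0.216
finger_force: 39.1
```

jog_arm([
  {"dx":-0.02,"dy":0.3,"dz":0.0,"ax":0.0,"ay":0.0,"az":-0.03,"gripper":-1.0},
  {"dx":-0.04,"dy":0.65,"dz":0.0,"ax":0.0,"ay":0.0,"az":-0.06,"gripper":-1.0},
  {"dx":-0.065,"dy":0.963,"dz":0.0,"ax":0.0,"ay":0.0,"az":-0.084,"gripper":-1.0},
])

```text
time: 31.0
eef_pos: [0.6282, -0.023, 0.1142]
tcp_rot: [0.876, 0.483, -0.002, -0.002]
contact_force: [0.3, 0.9, 0.3]
opening: 0.217
finger_force: 39.2
```

jog_arm([
  {"dx":-0.02,"dy":0.3,"dz":0.0,"ax":0.0,"ay":0.0,"az":-0.03,"gripper":-1.0},
  {"dx":-0.04,"dy":0.65,"dz":0.0,"ax":0.0,"ay":0.0,"az":-0.06,"gripper":-1.0},
  {"dx":-0.065,"dy":0.963,"dz":0.0,"ax":0.0,"ay":0.0,"az":-0.084,"gripper":-1.0},
])

```text
time: 31.3
eef_pos: [0.6204, 0.0922, 0.1142]
tcp_rot: [0.906, 0.424, -0.002, -0.001]
contact_force: [0.6, 0.0, -1.1]
opening: 0.216
finger_force: 39.2
```

jog_arm([
  {"dx":-0.02,"dy":0.3,"dz":0.0,"ax":0.0,"ay":0.0,"az":-0.03,"gripper":-1.0},
  {"dx":-0.04,"dy":0.65,"dz":0.0,"ax":0.0,"ay":0.0,"az":-0.06,"gripper":-1.0},
  {"dx":-0.065,"dy":0.963,"dz":0.0,"ax":0.0,"ay":0.0,"az":-0.085,"gripper":-1.0},
  {"dx":-0.065,"dy":0.963,"dz":0.0,"ax":0.0,"ay":0.0,"az":-0.085,"gripper":-1.0},
  {"dx":-0.065,"dy":0.963,"dz":0.0,"ax":0.0,"ay":0.0,"az":-0.085,"gripper":-1.0},
  {"dx":-0.065,"dy":0.963,"dz":0.0,"ax":0.0,"ay":0.0,"az":-0.085,"gripper":-1.0},
])

```text
time: 31.9
eef_pos: [0.614, 0.205, 0.1152]
tcp_rot: [0.932, 0.364, -0.001, -0.0]
contact_force: [-0.4, -1.2, 0.3]
opening: 0.217
finger_force: 39.2
```

Run:
```python
from h import *
r,E,s=wrist("w10"); print(s["eef_pos"],s["tcp_rot"],s["opening"],s["time"]); blobs(r,E,.011,.02)
```

```text
[0.61398054 0.20498522 0.11523329] [ 9.31575453e-01  3.63545510e-01 -1.35509168e-03 -2.95664765e-05] 0.21714195745780945 31.9
[48. 96.] 98 topmid [561.6 378.8  14.7] ext [46. 50.  4.]
[172.  96.] 148 topmid [620.9 314.4  13.4] ext [70. 76.  4.]
[ 27. 201.] 1599 topmid [475.1 344.1  18. ] ext [111. 102.   4.]
[174. 209.] 746 topmid [546.6 255.   18. ] ext [122. 113.   4.]
[388. 207.] 766 topmid [661.3 132.2  18. ] ext [121. 111.   4.]
[ 96. 184.] 300 topmid [527.7 320.3  18. ] ext [ 9. 11.  4.]
[280. 244.] 361 topmid [586.3 178.4  14.9] ext [20. 20.  4.]
[105. 256.] 263 topmid [480.3 279.9  18. ] ext [ 7. 12.  4.]
[511. 325.] 1029 topmid [666.7 -25.3  18. ] ext [96. 14.  4.]
[ 95. 320.] 761 topmid [425.5 253.2  18. ] ext [56. 78.  4.]
[279. 322.] 281 topmid [532.2 128.8  18. ] ext [26. 29.  4.]
[557. 403.] 72 topmid [ 647.2 -144.7   12.2] ext [13. 21.  2.]
```

jog_arm([
  {"dx":0.01,"dy":0.0,"dz":-0.25,"ax":0.0,"ay":0.0,"az":0.0,"gripper":-1.0},
  {"dx":0.01,"dy":0.0,"dz":-0.5,"ax":0.0,"ay":0.0,"az":0.0,"gripper":-1.0},
  {"dx":0.01,"dy":0.0,"dz":-0.7,"ax":0.0,"ay":0.0,"az":0.0,"gripper":-1.0},
  {"dx":0.01,"dy":0.0,"dz":-0.83,"ax":0.0,"ay":0.0,"az":0.0,"gripper":-1.0},
  {"dx":0.01,"dy":0.0,"dz":-0.89,"ax":0.0,"ay":0.0,"az":0.0,"gripper":-1.0},
  {"dx":0.01,"dy":0.0,"dz":-0.92,"ax":0.0,"ay":0.0,"az":0.0,"gripper":-1.0},
  {"dx":0.01,"dy":0.0,"dz":-0.94,"ax":0.0,"ay":0.0,"az":0.0,"gripper":-1.0},
  {"dx":0.01,"dy":0.0,"dz":-0.94,"ax":0.0,"ay":0.0,"az":0.0,"gripper":-1.0},
  {"dx":0.01,"dy":0.0,"dz":-0.94,"ax":0.0,"ay":0.0,"az":0.0,"gripper":-1.0},
  {"dx":0.01,"dy":0.0,"dz":-0.94,"ax":0.0,"ay":0.0,"az":0.0,"gripper":-1.0},
])

```text
time: 32.95
eef_pos: [0.6165, 0.2063, 0.0047]
tcp_rot: [0.931, 0.364, 0.001, 0.0]
contact_force: [0.5, 0.3, -0.7]
opening: 0.217
finger_force: 39.2
```

jog_arm([
  {"dx":0.0,"dy":0.0,"dz":-0.01,"ax":0.0,"ay":0.0,"az":0.0,"gripper":-1.0},
  {"dx":0.0,"dy":0.0,"dz":-0.01,"ax":0.0,"ay":0.0,"az":0.0,"gripper":-1.0},
  {"dx":0.0,"dy":0.0,"dz":-0.01,"ax":0.0,"ay":0.0,"az":0.0,"gripper":-1.0},
  {"dx":0.0,"dy":0.0,"dz":-0.01,"ax":0.0,"ay":0.0,"az":0.0,"gripper":-1.0},
])

```text
time: 33.35
eef_pos: [0.6165, 0.2063, 0.0033]
tcp_rot: [0.931, 0.364, 0.001, 0.0]
contact_force: [0.4, -0.1, 2.9]
opening: 0.218
finger_force: 39.5
```

Contact. Release, rise, back off and look.

jog_arm([
  {"dx":0.0,"dy":0.0,"dz":0.0,"ax":0.0,"ay":0.0,"az":0.0,"gripper":-0.5},
  {"dx":0.0,"dy":0.0,"dz":0.0,"ax":0.0,"ay":0.0,"az":0.0,"gripper":-0.3},
  {"dx":0.0,"dy":0.0,"dz":0.0,"ax":0.0,"ay":0.0,"az":0.0,"gripper":-0.3},
  {"dx":0.0,"dy":0.0,"dz":0.0,"ax":0.0,"ay":0.0,"az":0.0,"gripper":-0.3},
  {"dx":0.0,"dy":0.0,"dz":0.2,"ax":0.0,"ay":0.0,"az":0.0,"gripper":-0.3},
  {"dx":0.0,"dy":0.0,"dz":0.6,"ax":0.0,"ay":0.0,"az":0.0,"gripper":-0.3},
  {"dx":0.0,"dy":0.0,"dz":1.0,"ax":0.0,"ay":0.0,"az":0.0,"gripper":-0.3},
  {"dx":0.0,"dy":0.0,"dz":1.0,"ax":0.0,"ay":0.0,"az":0.0,"gripper":-0.3},
])

```text
time: 34.15
eef_pos: [0.6213, 0.2071, 0.1321]
tcp_rot: [0.931, 0.364, 0.008, 0.002]
contact_force: [0.0, -0.4, 0.3]
opening: 0.351
finger_force: 0.0
```

jog_arm([
  {"dx":0.0,"dy":-0.3,"dz":0.3,"ax":0.0,"ay":0.0,"az":0.0,"gripper":-0.3},
  {"dx":0.0,"dy":-0.6,"dz":0.6,"ax":0.0,"ay":0.0,"az":0.0,"gripper":-0.3},
  {"dx":0.0,"dy":-0.6,"dz":0.7,"ax":0.0,"ay":0.0,"az":0.0,"gripper":-0.3},
  {"dx":0.0,"dy":-0.6,"dz":0.7,"ax":0.0,"ay":0.0,"az":0.0,"gripper":-0.3},
  {"dx":0.0,"dy":-0.6,"dz":0.7,"ax":0.0,"ay":0.0,"az":0.0,"gripper":-0.3},
])

```text
time: 34.65
eef_pos: [0.6153, 0.1347, 0.2052]
tcp_rot: [0.931, 0.364, -0.001, -0.001]
contact_force: [0.2, -0.5, -1.0]
opening: 0.349
finger_force: 0.0
```

Run:
```python
from h import *
from plant import imaging
r,E,s=wrist("w11"); print(s["eef_pos"],s["contact_force"],s["time"]); blobs(r,E,.0645,.09); blobs(r,E,.011,.02)
S=imaging.read_camera("side"); P=cloud(S); o=np.load("side0.npz")
for n,p in dict(sb1=(238,204),sb2=(276,268),cupa=(281,212),cupb=(334,239)).items():
    print(n,np.abs(S["depth"]-o["depth"])[p[1]-6:p[1]+7,p[0]-6:p[0]+7].mean())
a=cv2.resize(S["frame"][100:360,180:370],(438,600)); b=cv2.resize(r["frame"],(360,270))
c=np.zeros((600,798,3),np.uint8); c[:,:438]=a; c[:270,438:]=b; cv2.imwrite("pics/end.png",c)
```

```text
[0.61525516 0.13467838 0.20522005] [ 0.20784843 -0.50595614 -0.9631829 ] 34.65
[ 41. 120.] 262 topmid [524.6 321.   71.8] ext [13. 13.  4.]
[541. 201.] 4606 topmid [768.8 -54.   77.5] ext [ 60. 109.   4.]
[ 54. 193.] 215 topmid [476.9 279.8  71.9] ext [13. 12.  4.]
[ 43. 156.] 1450 topmid [468.8 300.5  18. ] ext [143. 195.   4.]
[81. 52.] 69 topmid [580.2 345.6  19.4] ext [30. 33.  1.]
[181. 172.] 1200 topmid [549.4 189.7  18. ] ext [148. 246.   4.]
[252.  52.] 96 topmid [683.7 233.1  14.2] ext [60. 65.  4.]
[ 82. 115.] 190 topmid [526.5 319.1  18. ] ext [9. 9. 4.]
[506. 173.] 807 topmid [786.1 -66.9  18. ] ext [121. 141.   4.]
[228. 127.] 305 topmid [616.6 205.2  15.7] ext [20. 19.  4.]
[230. 167.] 277 topmid [586.5 177.9  15.4] ext [19. 19.  4.]
[ 91. 176.] 161 topmid [480.3 278.9  18.1] ext [ 6. 11.  4.]
[420. 235.] 423 topmid [668.4 -25.3  18. ] ext [97. 13.  4.]
[480. 306.] 303 topmid [ 659.8 -152.    12.5] ext [38. 40.  3.]
[369. 309.] 74 topmid [566.2 -56.9  12.7] ext [ 8. 29.  3.]
sb1 0.012146518
sb2 0.0014628221
cupa 0.007195037
cupb 0.0017362508
```

View pics/end.png

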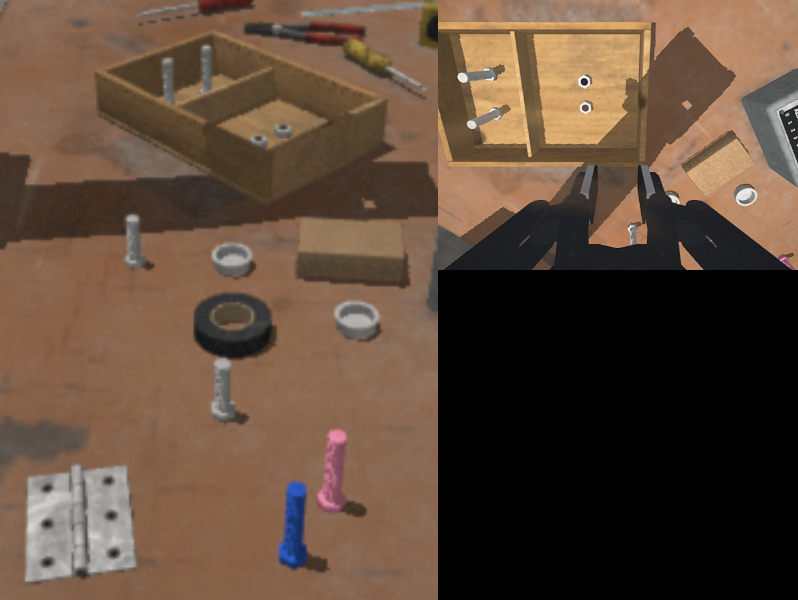

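The final picture shows both long bolts upright in the narrow compartment at (168,80) and (206,68). The nuts lie flat, side by side, in the wide one at (258,140) and (283,128), and the short bolts and cups are still standing in place.

```bash
python3 -c "
from plant import job; print(job.sign_off())"
```

```text
the job is handed in; nothing more can be done
None
```

The kit is complete and handed in at about 35 s: both long bolts stand upright in the narrow compartment, both nuts lie flat side by side in the wide one, and the short bolts and hinge cups were left standing in place.

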